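# Top up the walnut jar from the jug

## Robot

A 6-joint arm with a two-finger parallel gripper is mounted at the origin on a cart in front of the work surface, level with it; the furniture and walls round the work are solid. World frame = base frame: x ahead of the robot, y to its left, z up, the work surface at z = 0. Lengths are in m, angles in degrees, forces in N, time in s.
With the tool pointing down it reaches from about 0.3 to 0.75 m from the base axis. Payload 8.5 kg.
Tool frame: the origin (TCP) lies midway between the tips of the shut fingers; the grasp point (between the pads) lies 19 mm behind it; z points along the fingers, y is the line along which they close (so a half turn about z gives the same grasp; the last joint's range is limited). The gripper opens to 85 mm and grips with 20 to 120 N. Pads are 22 mm wide; open, the fingers measure 114 mm over their backs; the gripper's body (76 mm by 85 mm) begins 54 mm behind the grasp point. The pads swing forward as they close: fully open they stand 13 mm farther back than shut.
Start: joints at [-79.716, 21.807, 74.336, -0, 83.858, -12.336], TCP at [0.212, -0.508, 0.231] pointing down, gripper open.
Joint ranges: [-178.18, 178.18], [-50.72, 133.34], [12.68, 142.11], [-81.47, 261.47], [9.98, 163.14], [-165.26, 165.26]. Speed limits (degrees/s): [136.94, 136.94, 180, 180, 180, 180].

## Interface

Orientations are given as a 3x3 rotation matrix whose columns are the frame's x, y, z axes.
In Python, from rig import env, viewer, recognise, pinpoint gives the robot as it stands.
- The arm moves only by the tool move_arm, never from a script. Its argument "plan" is text: rows parted by semicolons, each of 7 numbers parted by spaces: the shift along the tool's x, y, z in m, then the turn, a rotation vector about the tool's x, y, z in rad, then the finger opening in m, from 0 to 0.0854. A call has 1 to 12 rows; each row shifts and turns the commanded pose from where the row before left it, along the tool's axes as they then stand; what a row does not reach is not made up. A row lasts 1/8 s, in which the tool goes at most 62.5 mm and 10.7 degrees, less where a joint would pass 70% of its speed; a pose out of reach is approached as far as the arm can. A call is refused whole if a number of a shift passes 0.0625 or a number of a turn 0.188, either way. A call with a gripper value outside its range is refused whole. The fingers move at their own pace and stop on an object; "grip_force" is the grip in N (left out, the last holds). Time passes only in rows, so rows that do not move let the fingers close. It gives the time, the measured TCP pose, the force, the opening and the grip force at its end, in the units of the state.
- env.observe(): the state, without advancing time (a new reading comes with each control period).
- viewer.get_image(name): name is "side" or "top"; returns (picture, depth): 480x640x3 uint8, red, green, blue; 480x640 float32, m along the optical axis (not along the pixel's ray), 0 where there is no reading.
- viewer.calibration(name): a dict with "fx", "fy", "cx", "cy" (pixels), "R" (3x3) and "t" (3): a world point X has camera coordinates R X + t. Camera axes: x right, y down, z forward; pixel columns grow to the right and rows downward; lengths in m; the calibration is good to about 2 mm. A picture is of the moment at which its call begins. calibration takes no time and is no camera call.
- env.close_job(): hands the job in; it is judged then, once.
Trained networks look in the newest picture that a camera, given by its name, has taken for a name from the list of things; names that differ only in an ending like _2 or _b are one class to them, and where a whole thing is asked for, a point or a joint stands for the part that bears it (a point fixed in the world has none). Each returns a list of dicts, best first, with "conf" (0 to 1); they miss things now and then, are a little off and sometimes report something else, mostly with a low value. They report only what shows in the picture. A call takes as long as a camera call. They do not tell look-alikes from the thing itself.
- recognise(camera, name): "extent" ([centre column, centre row, width, height] in pixels, round what is visible of it).
- pinpoint(camera, name): "pixel" ([column, row] in pixels: a listed point, or the origin of a listed thing).
The state is a dict: "time_s": time; "q": joint angles; "qvel": joint speeds; "joint_efforts": joint torques, N m; "position": TCP position; "tool_rot": TCP orientation; "ft_force": force on the tool from outside, world axes, zero at the start; "wrist_torque": the same for the moment, N m; "grip_width": finger opening in m; "gripper_force": force on a finger pad.
Only numpy, scipy, OpenCV 4.12 (cv2) and the standard library are available. Lean on these libraries where they do the work, as an engineer would, in place of code of your own. Each camera call takes 0.05 s, during which the arm holds its last target. There are 200 camera calls.

## Task

Put the walnuts away: twist the storage jar's lid about a quarter turn anticlockwise to free it, lift it off while the jar stays standing in its place, and lay it right side up on the worktop. Then pick up the jug, turn it so that its spout faces the open jar and, with the spout close over the mouth, tip it over the spout until all five walnuts are in the jar. Stand the empty jug upright on the worktop again; set lid and jug down gently, and leave the other things where they are.

Things in the scene. Friction and masses are not known exactly. Their poses are not given: they have to be found in the camera images.
- jug: White enamel jug with a dark rim, slightly conical: 82 mm across at the foot, 106 mm at the rim, 125 mm tall, wall 3.5 mm, 260 g, loose; it holds the walnuts. Origin: centre of its underside; z up, x towards the spout; the handle is on the other side, on -x.
- jug_spout (a point): Tip of the jug's spout, 77 mm from the jug's axis on +x, 131 mm above its underside.
- jug_handle (a point): Middle of the upright part of the jug's D-shaped handle: 86 mm from the axis on -x, 85 mm above the underside. The handle is a strip in the jug's x-z plane, 16 mm wide along y with flat sides, 10 mm thick; its upright part lies 80 to 93 mm from the axis, 60 to 105 mm above the foot, with a 30 mm gap to the wall.
- jar: Clear glass storage jar, 104 mm across, 122 mm tall, 700 g, loose; the neck is 82 mm across outside and 74 mm inside, the inner floor is 7 mm above the underside. Two lugs stick out of the neck. Origin: centre of its underside, z up.
- jar_mouth (a point): Centre of the jar's mouth, level with the rim, 122 mm above its underside.
- lid: Quarter-turn aluminium lid of the jar, 107 mm across, with a black finger bar on top. Two lugs inside its skirt catch under two lugs of the neck: pulled while locked, it lifts the jar. Turned 60 to 100 degrees anticlockwise (from above) from where it is found, it is free; clockwise it meets a stop. It turns easily: no thread, no spring. 100 g. Origin: on its axis at the skirt's lower edge; z up.
- lid_bar (a point): Middle of the lid's finger bar, 41.5 mm above the lid's lower edge. The bar is 68 mm long along the lid's x, 14 mm wide, and rises from 23 to 50 mm above the lower edge. The skirt reaches 18 mm down over the neck, so the lid is clear of the rim after a straight lift of 20 mm.
- walnut_1: Walnut, round, 27 mm across, 12 g, loose in the jug. Origin: its centre. It rolls.
- walnut_2: Like walnut_1.
- walnut_3: Like walnut_1.
- walnut_4: Like walnut_1.
- walnut_5: Like walnut_1.
- pepper_mill: Wooden pepper mill, 58 mm across, 170 mm tall, standing loose; leave it alone. Origin: centre of its underside.
- mug: White mug with blue sprigs, 79 mm across, 98 mm tall, handle on its -y side, standing loose; leave it alone. Origin: on its underside, 17 mm from the cup's axis towards the handle.
- tea_box: Tea carton, 50 x 73 x 112 mm, standing loose; leave it alone. Origin: centre of its underside.
- air_fryer: Black air fryer that belongs to the room and stays where it is: a box 300 mm wide (its y), from 122 mm in front of (-x) to 208 mm behind its origin, 315 mm tall; a basket handle, 40 mm wide, sticks out to 208 mm in front, 50 to 72 mm up. Fixed; keep the arm and gripper clear of it. Origin: under its middle.
Mind the look-alikes: they are no part of the job. There is more than one size of the lid; the one meant has the size given above.

How it is judged:
By the outcome, as a careful person would: the job done as asked, in the order asked, and still so for the second after the job is handed in, with the robot touching nothing.
It also fails if it takes over 72 s, if anything falls off the work surface, if the arm or the gripper's body presses on something with over 40 N, if the wrist force passes 120 N, or if a joint passes its speed limit or range.

## Working session

There is one attempt and no reset: what is moved stays moved. The work goes in short steps, Python scripts to look and compute and a tool call to move; the robot and the scene stay as the last step left them, time stands still between calls to the robot, and variables do not carry over. Pictures are saved under pics/ and viewed, at most 10 in all, crops included, and the job is handed in when it is done.

Besides the shell and the picture viewer there is one more tool, called as name(argument=value, ...) on one line, values as JSON. move_arm: Moves the arm, as the interface text tells. Its arguments: {"type":"object","properties":{"plan":{"type":"string"},"grip_force":{"type":"number"}},"required":["plan"]}

```bash
ls; mkdir -p pics; cat > h.py <<'E'
import numpy as np, cv2
from rig import env, viewer, recognise, pinpoint
def snap(n,f=None):
    im,d=viewer.get_image(n)
    if f: cv2.imwrite('pics/'+f,im[:,:,::-1])
    return im,d
def ray(n,px):
    c=viewer.calibration(n);R=np.array(c['R']);t=np.array(c['t'])
    v=np.array([(px[0]-c['cx'])/c['fx'],(px[1]-c['cy'])/c['fy'],1.])
    return -R.T@t, R.T@v
def at_z(n,px,z):
    o,v=ray(n,px);return o+v*(z-o[2])/v[2]
def dep(n,px,d):
    o,v=ray(n,px);return o+v*d
def proj(n,X):
    c=viewer.calibration(n);p=np.array(c['R'])@np.array(X)+np.array(c['t'])
    return np.array([c['fx']*p[0]/p[2]+c['cx'],c['fy']*p[1]/p[2]+c['cy']])
E
python3 - <<'E'
from h import *
np.set_printoptions(precision=3,suppress=True)
ims=[]
for n in ['top','side']:
    im,d=snap(n,n+'0.png'); 
    o,_=ray(n,(320,240));print(n,o,at_z(n,(320,240),0))
    for k in ['jug','jar','lid','pepper_mill','mug','tea_box','air_fryer']:
        print(k,[(np.round(r['extent']).tolist(),round(r['conf'],2)) for r in recognise(n,k)[:4]])
    for k,z in [('jug_spout',.131),('jug_handle',.085),('jar_mouth',.122),('lid_bar',.145),('lid',.104),('jar',0),('jug',0)]:
        print(k,[(np.round(r['pixel']).tolist(),round(r['conf'],2),at_z(n,r['pixel'],z)) for r in pinpoint(n,k)[:4]])
print(env.observe())
E
```

```text
pics
top [ 0.528 -0.093  1.318] [ 0.614 -0.077  0.   ]
jug [([440.0, 268.0, 59.0, 67.0], 0.85), ([425.0, 262.0, 7.0, 14.0], 0.33)]
jar []
lid [([315.0, 274.0, 46.0, 46.0], 0.96), ([240.0, 296.0, 31.0, 32.0], 0.66)]
pepper_mill [([447.0, 201.0, 38.0, 28.0], 0.9)]
mug [([389.0, 194.0, 37.0, 45.0], 0.83)]
tea_box [([324.0, 179.0, 33.0, 37.0], 0.56)]
air_fryer []
jug_spout [([460.0, 235.0], 0.74, array([ 0.621, -0.402,  0.131]))]
jug_handle [([420.0, 298.0], 0.94, array([ 0.472, -0.317,  0.085])), ([313.0, 275.0], 0.72, array([ 0.525, -0.063,  0.085])), ([429.0, 268.0], 0.42, array([ 0.544, -0.339,  0.085])), ([427.0, 272.0], 0.39, array([ 0.534, -0.335,  0.085]))]
jar_mouth [([459.0, 236.0], 0.25, array([ 0.618, -0.403,  0.122]))]
lid_bar [([238.0, 297.0], 0.8, array([0.473, 0.105, 0.145])), ([313.0, 274.0], 0.75, array([ 0.527, -0.064,  0.145])), ([385.0, 194.0], 0.47, array([ 0.712, -0.227,  0.145]))]
lid [([313.0, 274.0], 0.72, array([ 0.527, -0.064,  0.104])), ([243.0, 294.0], 0.67, array([0.478, 0.102, 0.104]))]
jar []
jug [([431.0, 267.0], 0.75, array([ 0.548, -0.361,  0.   ]))]
s
[... 939 characters left out ...]
, 0.72, array([0.467, 0.044, 0.104]))]
jar [([288.0, 266.0], 0.87, array([ 0.528, -0.072,  0.   ]))]
jug [([319.0, 397.0], 0.94, array([ 0.552, -0.358,  0.   ]))]
{'time_s': 1.5, 'q': array([-79.715,  21.806,  74.335,  -0.   ,  83.857, -12.333]), 'qvel': array([ 0.078, -0.003, -0.076,  0.116, -0.004, -0.118]), 'joint_efforts': array([  0.   , -44.833, -23.146,  -0.   ,   0.001,   0.   ]), 'position': array([ 0.212, -0.508,  0.231]), 'tool_rot': array([[ 0.923,  0.385,  0.   ],
       [ 0.385, -0.923, -0.   ],
       [-0.   ,  0.   , -1.   ]]), 'ft_force': array([-0.684, -0.602,  0.573]), 'wrist_torque': array([ 0.019,  0.008, -0.037]), 'gripper_force': 0.0, 'grip_width': 0.08531764677445844}
```

View both.

View pics/top0.png

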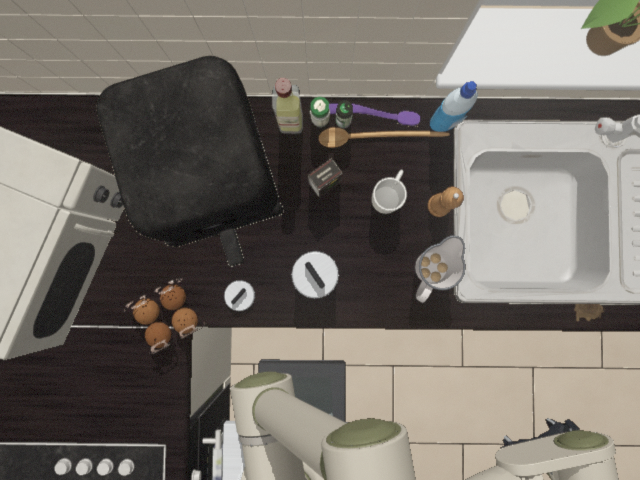

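View pics/side0.png

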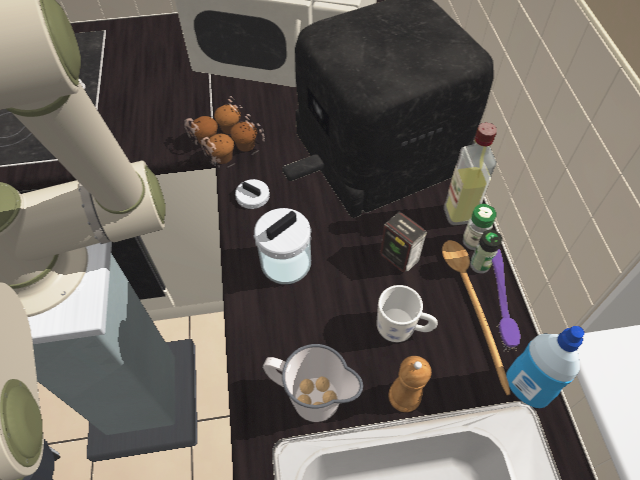

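```bash
python3 - <<'E'
import cv2,numpy as np
a=cv2.imread('pics/top0.png')[240:330,210:350];b=cv2.imread('pics/side0.png')[160:300,220:340]
a=cv2.resize(a,None,fx=4,fy=4,interpolation=2);b=cv2.resize(b,None,fx=2.57,fy=2.57,interpolation=2)[:360]
cv2.imwrite('pics/c1.png',np.hstack([a,b])[:, :800])
E
```

```text
(no output)
```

View pics/c1.png

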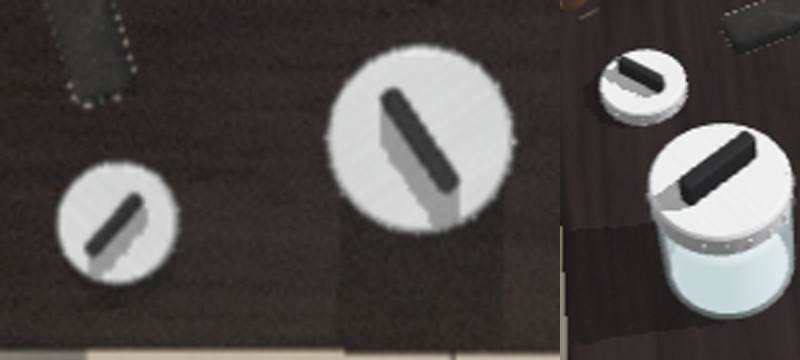

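Top view: jar with its large lid at (315,274), bar running from upper left to lower right; jug with five walnuts at (440,268), spout towards (460,235), handle (420,298).

Could be taken for the lid: large lid on the jar, top (315,274) / side (282,232); small lid lying on the worktop, top (240,296) / side (251,193). The crop shows the large one on the glass jar; about 46 px against 31 px. The large one it is.

```bash
python3 - <<'E'
from h import *
np.set_printoptions(precision=4,suppress=True)
for n,(c0,c1,r0,r1) in [('top',(285,345,245,305)),('side',(245,320,200,262))]:
    im,d=snap(n)
    P=np.array([[dep(n,(c,r),d[r,c]) for c in range(c0,c1)] for r in range(r0,r1)])
    g=im[r0:r1,c0:c1].astype(int).max(2); z=P[...,2]
    lid=(z>.115)&(z<.17); bar=lid&(g<75)&(z>.12)
    Q=P[lid&(g>110)]
    print(n,'plate z',np.median(Q[:,2]), 'c',(Q[:,:2].max(0)+Q[:,:2].min(0))/2, 'size',np.ptp(Q[:,:2],axis=0))
    B=P[bar&(z>.143)]; (cx,cy),sz,a=cv2.minAreaRect(B[:,:2].astype(np.float32)); 
    u,s,v=np.linalg.svd(B[:,:2]-B[:,:2].mean(0)); v=v[0]
    print('bar',len(B),np.median(B[:,2]),(cx,cy),sz,B.mean(0),np.degrees(np.arctan2(v[1],v[0]))%180)
# fryer extents
n='top';im,d=snap(n)
for px in [(280,210),(180,240),(230,250),(235,262),(260,230),(110,100),(440,330),(320,320)]:
    print(px,dep(n,px,d[px[1],px[0]]))
E
```

```text
Traceback (most recent call last):
  File "h.py", line 14, in dep
    o,v=ray(n,px);return o+v*d
        ~~~^^^^^^
  File "h.py", line 8, in ray
    c=viewer.calibration(n);R=np.array(c['R']);t=np.array(c['t'])
ValueError: time passes only in moves, steps and waits
```

```bash
python3 - <<'E'
s=open('h.py').read()
s=s.replace("c=viewer.calibration(n)","c=cal(n)").replace("def snap","import functools\n@functools.cache\ndef cal(n): return viewer.calibration(n)\ndef snap",1)
open('h.py','w').write(s)
E
python3 - <<'E'
from h import *
np.set_printoptions(precision=4,suppress=True)
for n,(c0,c1,r0,r1) in [('top',(285,345,245,305)),('side',(245,320,200,262))]:
    im,d=snap(n)
    P=np.array([[dep(n,(c,r),d[r,c]) for c in range(c0,c1)] for r in range(r0,r1)])
    g=im[r0:r1,c0:c1].astype(int).max(2); z=P[...,2]
    lid=(z>.115)&(z<.17); bar=lid&(g<75)&(z>.12)
    Q=P[lid&(g>110)]
    print(n,'plate z',np.median(Q[:,2]), 'c',(Q[:,:2].max(0)+Q[:,:2].min(0))/2, 'size',np.ptp(Q[:,:2],axis=0))
    B=P[bar&(z>.143)]; (cx,cy),sz,a=cv2.minAreaRect(B[:,:2].astype(np.float32)); 
    u,s,v=np.linalg.svd(B[:,:2]-B[:,:2].mean(0)); v=v[0]
    print('bar',len(B),np.median(B[:,2]),(cx,cy),sz,B.mean(0),np.degrees(np.arctan2(v[1],v[0]))%180)
n='top';im,d=snap(n)
for px in [(280,210),(180,240),(230,250),(235,262),(260,230),(110,100),(440,330),(320,320)]:
    print(px,dep(n,px,d[px[1],px[0]]))
print(env.observe()['time_s'])
E
```

```text
top plate z 0.12730975738982975 c [ 0.5262 -0.0655] size [0.1043 0.1071]
bar 129 0.15373796944743612 (0.5250093936920166, -0.06738003343343735) (0.06380855292081833, 0.01052366103976965) [ 0.5252 -0.0674  0.1537] 34.994547701171115
side plate z 0.12770717201238724 c [ 0.5241 -0.0693] size [0.108  0.1098]
bar 279 0.1529301574435371 (0.5238499641418457, -0.07040835171937943) (0.06437498331069946, 0.014707684516906738) [ 0.5241 -0.0722  0.152 ] 34.74653279449825
(280, 210) [0.6798 0.0185 0.0876]
(180, 240) [0.6015 0.2398 0.1481]
(230, 250) [0.5829 0.1386 0.0775]
(235, 262) [0.5542 0.1263 0.0749]
(260, 230) [ 0.6387  0.0774 -0.0033]
(110, 100) [0.8689 0.3399 0.3138]
(440, 330) [ 0.2929 -0.5834 -0.9063]
(320, 320) [ 0.4112 -0.0795  0.0051]
1.7
```

move_arm(plan="0 0 0 0 0 -0.108 0.05; 0 0 0 0 0 -0.108 0.05; 0.0509 -0.018 0.003 0 0 0 0.05; 0.0509 -0.018 0.003 0 0 0 0.05; 0.0509 -0.018 0.003 0 0 0 0.05; 0.0509 -0.018 0.003 0 0 0 0.05; 0.0509 -0.018 0.003 0 0 0 0.05; 0.0509 -0.018 0.003 0 0 0 0.05; 0.0509 -0.018 0.003 0 0 0 0.05; 0.0509 -0.018 0.003 0 0 0 0.05; 0.0509 -0.018 0.003 0 0 0 0.05; 0.0509 -0.018 0.003 0 0 0 0.05", grip_force=60)

```text
time_s: 3.2
position: [0.5262, -0.0667, 0.2014]
tool_rot: [[0.819, 0.574, 0.0], [0.574, -0.819, -0.0], [0.0, 0.0, -1.0]]
ft_force: [0.7, 0.1, 0.2]
grip_width: 0.0502
gripper_force: 0.0
```

```bash
cat > st.py <<'E'
from h import *
np.set_printoptions(precision=4,suppress=True)
s=env.observe()
for k in ['time_s','q','position','tool_rot','ft_force','wrist_torque','gripper_force','grip_width']: print(k,s[k])
E
python3 st.py
```

```text
time_s 3.2
q [-20.0227  21.2242  80.4578  -0.0046  78.2926  34.9808]
position [ 0.5262 -0.0667  0.2014]
tool_rot [[ 0.8192  0.5735  0.0004]
 [ 0.5735 -0.8192 -0.0002]
 [ 0.0002  0.0004 -1.    ]]
ft_force [0.7455 0.0673 0.2103]
wrist_torque [ 0.0062  0.0317 -0.0362]
gripper_force 0.0
grip_width 0.050191668546584654
```

move_arm(plan="-0.0015 0.0003 0.024 0 0 0 0.05; 0 0 0.024 0 0 0 0.05; 0 0 0.014 0 0 0 0.05; 0 0 0.008 0 0 0 0.05; 0 0 0 0 0 0 0.03; 0 0 0 0 0 0 0.01; 0 0 0 0 0 0 0.005; 0 0 0 0 0 0 0.005; 0 0 0 0 0 0 0.005", grip_force=60)

```text
time_s: 4.32
position: [0.5246, -0.0696, 0.1322]
tool_rot: [[0.819, 0.573, 0.002], [0.573, -0.819, -0.001], [0.001, 0.002, -1.0]]
ft_force: [-0.2, -0.9, 5.7]
grip_width: 0.0123
gripper_force: 59.4
```

move_arm(plan="0 0 0 0 0 -0.07 0.005; 0 0 0 0 0 -0.14 0.005; 0 0 0 0 0 -0.14 0.005; 0 0 0 0 0 -0.14 0.005; 0 0 0 0 0 -0.14 0.005; 0 0 0 0 0 -0.14 0.005; 0 0 0 0 0 -0.14 0.005; 0 0 0 0 0 -0.14 0.005; 0 0 0 0 0 -0.14 0.005; 0 0 0 0 0 -0.14 0.005; 0 0 0 0 0 -0.07 0.005; 0 0 0 0 0 0 0.005")

```text
time_s: 5.82
position: [0.5247, -0.0694, 0.1322]
tool_rot: [[-0.427, 0.904, 0.002], [0.904, 0.427, -0.0], [-0.001, 0.002, -1.0]]
ft_force: [-0.4, 0.5, 5.6]
grip_width: 0.0127
gripper_force: 59.5
```

```bash
python3 st.py; python3 - <<'E'
from h import *
im,d=snap('side'); im2,d2=snap('top')
a=cv2.resize(im[170:310,210:350],None,fx=2.8,fy=2.8);b=cv2.resize(im2[215:355,245:385],None,fx=2.8,fy=2.8)
cv2.imwrite('pics/c2.png',np.hstack([a,b])[:,:,::-1])
E
```

```text
time_s 5.825
q [-20.3709  25.1822  86.7306   0.0185  67.9807 -45.6446]
position [ 0.5247 -0.0694  0.1322]
tool_rot [[-0.4268  0.9043  0.0018]
 [ 0.9043  0.4268 -0.0004]
 [-0.0011  0.0015 -1.    ]]
ft_force [-0.38    0.4906  5.5921]
wrist_torque [0.1374 0.0589 0.0738]
gripper_force 59.456217885017395
grip_width 0.012704828572927337
```

View pics/c2.png

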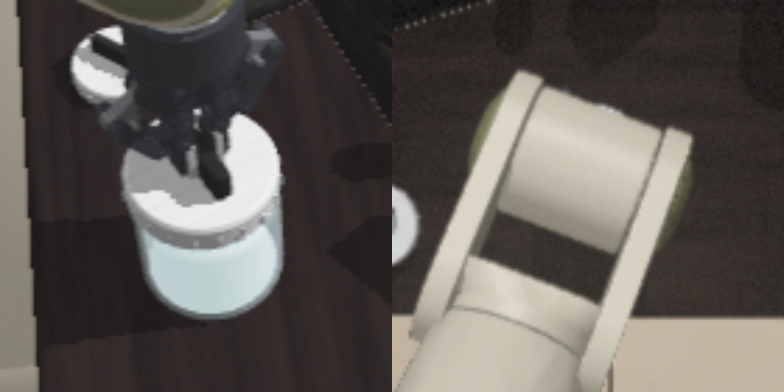

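The side crop shows the fingers on the bar, now turned, lid still seated and jar in place. Lift slowly and watch the weight.

move_arm(plan="0 0 -0.003 0 0 0 0.005; 0 0 -0.004 0 0 0 0.005; 0 0 -0.005 0 0 0 0.005; 0 0 0 0 0 0 0.005")

```text
time_s: 6.42
position: [0.5244, -0.0695, 0.1437]
tool_rot: [[-0.426, 0.905, 0.001], [0.905, 0.426, -0.0], [-0.0, 0.0, -1.0]]
ft_force: [-0.1, 0.9, -0.2]
grip_width: 0.0128
gripper_force: 58.5
```

move_arm(plan="0 0 -0.01 0 0 0 0.005; 0 0 -0.02 0 0 0 0.005; 0 0 -0.02 0 0 0 0.005; -0.015 -0.005 -0.01 0 0 0 0.005; -0.03 -0.01 0 0 0 0 0.005; -0.035 -0.0115 0 0 0 0 0.005; -0.03 -0.01 0.01 0 0 0 0.005; -0.015 -0.0045 0.03 0 0 0 0.005; 0 0 0.04 0 0 0 0.005; 0 0 0.04 0 0 0 0.005; 0 0 0.025 0 0 0 0.005; 0 0 0 0 0 0 0.005")

```text
time_s: 7.92
position: [0.5394, -0.2004, 0.0567]
tool_rot: [[-0.425, 0.905, -0.004], [0.905, 0.425, 0.002], [0.003, -0.002, -1.0]]
ft_force: [0.1, -0.6, 0.3]
grip_width: 0.0129
gripper_force: 58.6
```

```bash
python3 st.py|head -3; python3 - <<'E'
from h import *
im,d=snap('side','s3.png')
for k in ['jar_mouth','jar','lid']: print(k,[(r['pixel'],r['conf'],at_z('side',r['pixel'],.122 if 'm' in k else 0)) for r in pinpoint('side',k)[:3]])
E
```

```text
time_s 7.925
q [-32.1576  34.6286  83.865   -0.0085  61.7389 -57.3271]
position [ 0.5394 -0.2004  0.0567]
jar_mouth []
jar [([288.5, 262.7], 0.54, array([ 0.530094  , -0.06559562,  0.        ]))]
lid [([298.4, 310.3], 0.87, array([ 0.53688733, -0.17901072,  0.        ])), ([249.9, 193.4], 0.81, array([0.46392117, 0.13287967, 0.        ]))]
```

View pics/s3.png

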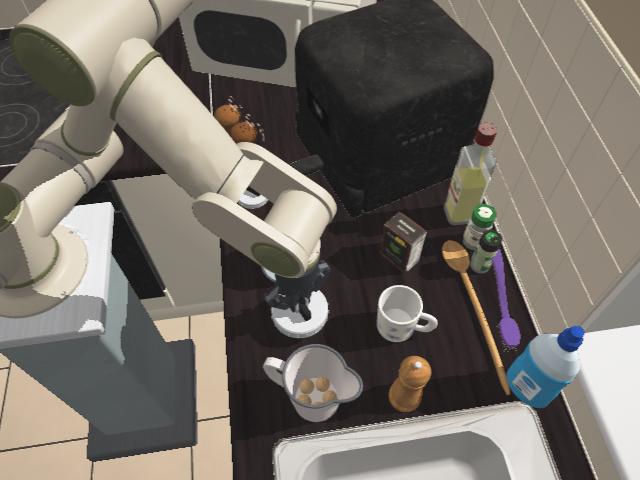

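Lid is held level at (298,312), jar still at (287,263) where it was, jug untouched. Lower gently.

move_arm(plan="0 0 0.012 0 0 0 0.005; 0 0 0.008 0 0 0 0.005; 0 0 0.004 0 0 0 0.005; 0 0 0.002 0 0 0 0.005; 0 0 0.0015 0 0 0 0.005; 0 0 0 0 0 0 0.005")

```text
time_s: 8.88
position: [0.5404, -0.2, 0.0309]
tool_rot: [[-0.426, 0.905, 0.0], [0.905, 0.426, -0.0], [-0.0, 0.0, -1.0]]
ft_force: [0.4, -0.4, -0.8]
grip_width: 0.013
gripper_force: 58.6
```

move_arm(plan="0 0 0.0015 0 0 0 0.005; 0 0 0.001 0 0 0 0.005; 0 0 0 0 0 0 0.005")

```text
time_s: 9.25
position: [0.5404, -0.2, 0.0283]
tool_rot: [[-0.426, 0.905, 0.0], [0.905, 0.426, 0.0], [0.0, 0.0, -1.0]]
ft_force: [0.1, 0.0, -1.7]
grip_width: 0.0131
gripper_force: 58.5
```

move_arm(plan="0 0 0.001 0 0 0 0.005; 0 0 0 0 0 0 0.005; 0 0 0.0005 0 0 0 0.005; 0 0 0 0 0 0 0.005")

```text
time_s: 9.75
position: [0.5404, -0.2, 0.0282]
tool_rot: [[-0.426, 0.905, 0.001], [0.905, 0.426, -0.001], [-0.001, 0.0, -1.0]]
ft_force: [-3.8, 1.0, 12.7]
grip_width: 0.0131
gripper_force: 60.4
```

move_arm(plan="0 0 -0.0013 0 0 0 0.005; 0 0 0 0 0 0 0.02; 0 0 0 0 0 0 0.04; 0 0 0 0 0 0 0.045; 0 0 -0.02 0 0 0 0.045; 0 0 -0.04 0 0 0 0.045; 0 0 -0.05 0 0 0 0.045; 0 0 -0.04 0 0 0.18 0.045; 0 0 0 0 0 0.18 0.045; 0 0 0 0 0 0.18 0.045; 0 0 0 0 0 0.18 0.045; 0 0 0 0 0 0.18 0.045")

```text
time_s: 11.25
position: [0.5403, -0.1999, 0.178]
tool_rot: [[0.449, 0.893, -0.0], [0.893, -0.449, 0.0], [0.0, -0.0, -1.0]]
ft_force: [0.2, -0.6, -0.1]
grip_width: 0.0448
gripper_force: 0.0
```

```bash
python3 st.py; cat > kin.py <<'E'
import numpy as np
from scipy.optimize import least_squares
D=[([21.806,74.335,83.857],.5504,.231),([21.2242,80.4578,78.2926],.5304,.2014),([25.1822,86.7306,67.9807],.5293,.1322),([34.6286,83.865,61.7389],.5754,.0567)]
def f(p):
    a2,a3,o3,c=p; e=[]
    for q,r,z in D:
        A=np.radians(q[0]);B=np.radians(q[0]+q[1])
        e+=[a2*np.sin(A)+a3*np.sin(B)+o3*np.cos(B)-np.sqrt(r*r-.118**2), a2*np.cos(A)+a3*np.cos(B)-o3*np.sin(B)+c-z]
    return e
s=least_squares(f,[.37,.4,0,0]);print(s.x,np.abs(s.fun).max())
E
python3 kin.py
```

```text
time_s 11.25
q [-32.0745  26.8318  75.2002   0.0028  77.9824  -5.3789]
position [ 0.5403 -0.1999  0.178 ]
tool_rot [[ 0.4493  0.8934 -0.0002]
 [ 0.8934 -0.4493  0.0002]
 [ 0.0001 -0.0002 -1.    ]]
ft_force [ 0.2217 -0.5624 -0.0694]
wrist_torque [ 0.0116 -0.0436 -0.0117]
gripper_force 0.0
grip_width 0.044803897889624876
[ 0.53278341  0.35267001  0.10317807 -0.12288249] 0.0005957094230099047
```

move_arm(plan="0 0 0 0 0 0.18 0.05; 0 0 0 0 0 0.18 0.05; 0 0 0 0 0 0.18 0.05; 0 0 0 0 0 0.18 0.05; 0 0 0 0 0 0.18 0.05; 0 0 0 0 0 0.18 0.05; 0 0 0 0 0 0.18 0.05; 0 0 0 0 0 0.18 0.05; 0 0 0 0 0 0.18 0.05; -0.011 0.0453 0 0 0.14 0 0.05; -0.011 0.0453 0 0 0.14 0 0.05; -0.011 0.0453 0 0 0.14 0 0.05")

```text
time_s: 12.75
position: [0.4448, -0.3037, 0.1741]
tool_rot: [[0.796, -0.488, 0.36], [-0.443, -0.873, -0.203], [0.413, 0.002, -0.911]]
ft_force: [1.9, -1.2, 0.2]
grip_width: 0.0501
gripper_force: 0.0
```

```bash
python3 st.py
```

```text
time_s 12.75
q [-51.2756  15.1753  99.4577  12.9403  43.2811  60.1731]
position [ 0.4448 -0.3037  0.1741]
tool_rot [[ 0.7956 -0.4876  0.3595]
 [-0.4434 -0.8731 -0.203 ]
 [ 0.4129  0.0021 -0.9108]]
ft_force [ 1.867  -1.1963  0.2006]
wrist_torque [0.0919 0.0858 0.0378]
gripper_force 0.0
grip_width 0.05013998809418252
```

```bash
cat > fk.py <<'E'
import numpy as np
from scipy.optimize import least_squares
from scipy.spatial.transform import Rotation as Ro
rd=np.radians
LO=np.array([-178.18,-50.72,12.68,-81.47,9.98,-165.26]);HI=np.array([178.18,133.34,142.11,261.47,163.14,165.26])
P=[.53278,.35267,.10318,.118,.1271,.25]
def fk(q,p=None):
    a2,a3,o3,dy,d1,L=P if p is None else p
    R1=Ro.from_euler('z',q[0],degrees=True)
    A=rd(q[1]);B=rd(q[1]+q[2])
    w=R1.apply([a2*np.sin(A)+a3*np.sin(B)+o3*np.cos(B),dy,d1+a2*np.cos(A)+a3*np.cos(B)-o3*np.sin(B)])
    R=R1*Ro.from_euler('YZYZ'[:1],[q[1]+q[2]],degrees=True)*Ro.from_euler('ZYZ',[q[3],q[4],q[5]+OFF],degrees=True)
    return w+L*R.as_matrix()[:,2],R.as_matrix()
OFF=-90
D=[([-79.715,21.806,74.335,0,83.857,-12.333],[.212,-.508,.231]),
([-20.0227,21.2242,80.4578,-.0046,78.2926,34.9808],[.5262,-.0667,.2014]),
([-20.3709,25.1822,86.7306,.0185,67.9807,-45.6446],[.5247,-.0694,.1322]),
([-32.1576,34.6286,83.865,-.0085,61.7389,-57.3271],[.5394,-.2004,.0567]),
([-51.2756,15.1753,99.4577,12.9403,43.2811,60.1731],[.4448,-.3037,.1741])]
s=least_squares(lambda p:np.concatenate([fk(q,p)[0]-x for q,x in D]),P);P=list(s.x)
def ik(pos,R,q0):
    def e(q):
        x,r=fk(q);return np.concatenate([(x-pos)*10,Ro.from_matrix(r.T@R).as_rotvec()*2, (q-q0)*1e-5])
    b=least_squares(e,np.clip(q0,LO+.1,HI-.1),bounds=(LO,HI),x_scale=30.)
    x,r=fk(b.x);return b.x,np.linalg.norm(x-pos),np.degrees(np.linalg.norm(Ro.from_matrix(r.T@R).as_rotvec()))
if __name__=='__main__':
    np.set_printoptions(precision=4,suppress=True)
    print(s.x,np.abs(s.fun).max());print(fk(D[0][0])[1]);print(fk(D[-1][0])[1])
E
python3 fk.py
```

```text
Traceback (most recent call last):
  File "fk.py", line 20, in <module>
    s=least_squares(lambda p:np.concatenate([fk(q,p)[0]-x for q,x in D]),P);P=list(s.x)
ValueError: `f0` passed has more than 1 dimension.
```

```bash
sed -i "s/Ro.from_euler('YZYZ'\[:1\],\[q\[1\]+q\[2\]\],degrees=True)/Ro.from_euler('y',q[1]+q[2],degrees=True)/" fk.py; python3 fk.py
cat > pour.py <<'E'
from fk import *
np.set_printoptions(precision=3,suppress=True)
def RT(h,p):
    h,p=rd(h),rd(p);d=np.array([np.cos(h),np.sin(h),0]);z=np.cos(p)*d+np.array([0,0,-np.sin(p)]);y=np.array([np.sin(h),-np.cos(h),0])
    return np.c_[np.cross(y,z),y,z]
def pick(p,h=-29.5,H=np.array([.472,-.318,.085])):
    R=RT(h,p);return H+.019*R[:,2],R
def tip(p0,th,h,S):  # tool pose with jug tilted th, heading h, spout tip at S; grip at pitch p0
    R=RT(h,p0+th);t=rd(th);d=np.array([np.cos(rd(h)),np.sin(rd(h)),0]);u=np.array([0,0,1.])
    X=np.cos(t)*d-np.sin(t)*u;Z=np.sin(t)*d+np.cos(t)*u
    return S-.163*X-.046*Z+.019*R[:,2],R
if __name__=='__main__':
    q0=np.array(D[-1][0])
    for p in (50,54,58,62): x=pick(p);print('pick',p,*ik(*x,q0))
    M=np.array([.525,-.068,.142])
    for p0 in (55,60):
      for h in (60,75,90,105,120):
        q=np.array([-20,10,80,30,60,20.]);o=[]
        for th in (0,30,60,80,100,105):
            d=np.array([np.cos(rd(h)),np.sin(rd(h)),0])
            q,e,a=ik(*tip(p0,th,h,M-d*(.12 if th<50 else 0)+np.array([0,0,.06 if th<50 else 0])),q); o.append((round(e*1000,1),round(a,1)))
            if th in(0,60,105): print(p0,h,th,q)
        print(o)
E
python3 pour.py
```

```text
[0.5381 0.3509 0.1043 0.1176 0.1307 0.2578] 0.00034157492398159683
[[-0.9231 -0.3846  0.    ]
 [-0.3846  0.9231 -0.    ]
 [ 0.     -0.     -1.    ]]
[[-0.7956  0.4876  0.3595]
 [ 0.4434  0.8731 -0.203 ]
 [-0.4129 -0.0021 -0.9108]]
pick 50 [ -50.881   27.649  109.597   59.178   14.085 -165.26 ] 0.003697775376756301 2.9470549050828
pick 54 [ -51.323   27.824  109.398   55.719   15.334 -162.696] 1.7836197297876822e-07 0.0001429879088046282
pick 58 [ -50.633   27.613  106.775   36.28    18.836 -142.937] 1.0259491420397625e-07 9.208532625717119e-05
pick 62 [ -49.957   27.655  104.096   24.158   23.636 -130.568] 6.321666881510216e-08 6.240647963957099e-05
55 60 0 [-66.592  28.425  88.59   27.489  86.131 135.802]
55 60 60 [-30.18   16.415  80.64  -14.447  82.455 165.26 ]
55 60 105 [ -1.656  41.606  48.261 -67.639 125.963 165.26 ]
[(np.float64(0.0), np.float64(0.0)), (np.float64(0.0), np.float64(0.0)), (np.float64(23.3), np.float64(19.4)), (np.float64(38.9), np.float64(28.1)), (np.float64(57.6), np.float64(27.8)), (np.float64(60.3), np.float64(26.7))]
55 75 0 [-59.434  36.573  72.113  24.359
[... 2868 characters left out ...]
  63.698 153.39 ]
60 105 105 [ -0.661  17.014  84.707 -59.77   70.338 165.26 ]
[(np.float64(0.0), np.float64(0.0)), (np.float64(0.0), np.float64(0.0)), (np.float64(0.0), np.float64(0.0)), (np.float64(7.5), np.float64(6.3)), (np.float64(26.1), np.float64(20.4)), (np.float64(31.2), np.float64(23.8))]
60 120 0 [-37.909  59.774  19.75   13.769 127.809 117.91 ]
60 120 60 [-20.348  20.842  79.676 -22.216  57.549 138.031]
60 120 105 [ -3.998  10.918  94.523 -61.199  50.654 165.26 ]
[(np.float64(0.0), np.float64(0.0)), (np.float64(0.0), np.float64(0.0)), (np.float64(0.0), np.float64(0.0)), (np.float64(0.0), np.float64(0.0)), (np.float64(19.3), np.float64(15.7)), (np.float64(24.6), np.float64(19.8))]
```

```bash
sed -i "s/OFF=-90/OFF=90/" fk.py; sed -i "s/(60,75,90,105,120)/(30,50,70,90,110)/" pour.py; python3 pour.py
```

```text
pick 50 [-52.022  28.311 111.95   82.331  14.385  -9.708] 1.1338586757951038e-07 8.43457211892828e-05
pick 54 [-51.323  27.824 109.398  55.719  15.334  17.303] 5.874493233986329e-08 4.638731543036998e-05
pick 58 [-50.633  27.613 106.775  36.28   18.836  37.063] 2.3081876341521264e-08 1.942964322132355e-05
pick 62 [-49.957  27.655 104.096  24.158  23.636  49.432] 9.257346645223772e-09 7.490632942708805e-06
55 30 0 [-81.337  10.792 119.841  35.193  67.972 -40.311]
55 30 60 [-22.003  18.682  81.35  -19.552  95.642  38.761]
55 30 105 [ -5.978  43.039  51.369 -54.11  137.046  30.729]
[(np.float64(0.0), np.float64(0.0)), (np.float64(0.0), np.float64(0.0)), (np.float64(0.0), np.float64(0.0)), (np.float64(0.0), np.float64(0.0)), (np.float64(0.0), np.float64(0.0)), (np.float64(0.0), np.float64(0.0))]
55 50 0 [-71.42   22.856  99.27   29.856  79.492 -42.69 ]
55 50 60 [-22.38   19.211  80.54  -23.762  88.429  20.004]
55 50 105 [ -1.321  38.553  60.548 -59.588 121.721  25.015]
[(np.float64(0.0), np.float64(0.0)), (np.float64(0.0), np.float64(0.0)), (np.float64(0.0), np.float64(0.0)), (np.float64
[... 2554 characters left out ...]
8 -29.767  70.714 -12.556]
60 90 105 [  4.628  28.087  84.744 -74.402  88.361  23.216]
[(np.float64(0.0), np.float64(0.0)), (np.float64(0.0), np.float64(0.0)), (np.float64(0.0), np.float64(0.0)), (np.float64(0.0), np.float64(0.0)), (np.float64(0.0), np.float64(0.0)), (np.float64(0.0), np.float64(0.0))]
60 110 0 [-42.415  53.811  33.158  15.386 119.232 -58.002]
60 110 60 [-20.374  20.814  79.719 -25.679  61.526 -31.564]
60 110 105 [  3.697  21.122  95.769 -81.47   69.06   22.822]
[(np.float64(0.0), np.float64(0.0)), (np.float64(0.0), np.float64(0.0)), (np.float64(0.0), np.float64(0.0)), (np.float64(0.0), np.float64(0.0)), (np.float64(0.0), np.float64(0.0)), (np.float64(1.4), np.float64(1.8))]
```

move_arm(plan="0 0 0 0 0.098 0 0.05; -0.009 0 0.0155 0 0 0 0.05; -0.009 0 0.0155 0 0 0 0.05; 0 0 0 0 0 0 0.05")

```text
time_s: 13.25
position: [0.4451, -0.3023, 0.1368]
tool_rot: [[0.759, -0.488, 0.431], [-0.425, -0.873, -0.24], [0.493, -0.001, -0.87]]
ft_force: [-0.5, -0.2, 0.7]
grip_width: 0.05
gripper_force: 0.0
```

```bash
python3 st.py; python3 - <<'E'
from h import *
from pour import pick
im,d=snap('side');cv2.imwrite('pics/s4.png',cv2.resize(im[250:450,190:440],None,fx=3,fy=3)[:,:,::-1])
for k,z in [('jug_spout',.131),('jug_handle',.085)]: print(k,[(np.round(r['pixel']),round(r['conf'],2),at_z('side',r['pixel'],z)) for r in pinpoint('side',k)[:2]])
s=env.observe();x,R=pick(60);T=s['tool_rot']
print('shift in tool',T.T@(x-s['position']), 'rot',__import__('scipy.spatial.transform').spatial.transform.Rotation.from_matrix(T.T@R).as_rotvec())
E
```

```text
time_s 13.25
q [-52.3326  17.4911 106.5189  22.5979  30.4383  49.8847]
position [ 0.4451 -0.3023  0.1368]
tool_rot [[ 0.7593 -0.4876  0.431 ]
 [-0.4247 -0.873  -0.2397]
 [ 0.4931 -0.001  -0.87  ]]
ft_force [-0.485  -0.1582  0.6734]
wrist_torque [0.1561 0.228  0.0159]
gripper_force 0.0
grip_width 0.049957759750619404
jug_spout [(array([361., 392.]), 0.78, array([ 0.615, -0.403,  0.131])), (array([398., 257.]), 0.43, array([ 0.728, -0.166,  0.131]))]
jug_handle [(array([268., 365.]), 0.84, array([ 0.47 , -0.317,  0.085]))]
shift in tool [-0.    0.    0.08] rot [-0.003  0.005  0.005]
```

View pics/s4.png

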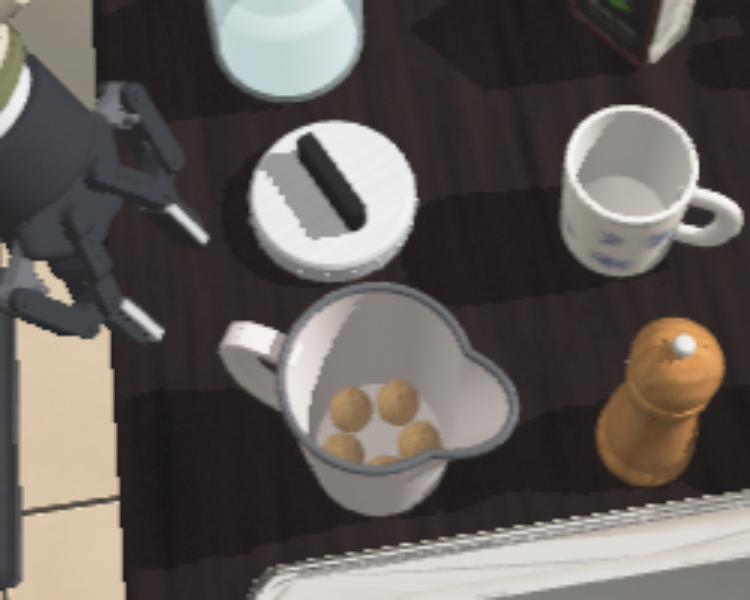

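The lid lies flat, right side up, beside the jar (crop (335,200)); the open fingers (crop (185,225) and (140,320)) aim at the jug's handle (crop (245,350)).

move_arm(plan="0 0 0.025 0 0 0.005 0.05; 0 0 0.025 0 0 0 0.05; 0 0 0.02 0 0 0 0.05; 0 0 0.01 0 0 0 0.05; 0 0 0 0 0 0 0.05; 0 0 0 0 0 0 0.035; 0 0 0 0 0 0 0.022; 0 0 0 0 0 0 0.016; 0 0 0 0 0 0 0.008; 0 0 0 0 0 0 0.005; 0 0 0 0 0 0 0.005", grip_force=110)

```text
time_s: 14.78
position: [0.48, -0.3221, 0.069]
tool_rot: [[0.756, -0.491, 0.433], [-0.427, -0.871, -0.242], [0.496, -0.002, -0.868]]
ft_force: [-3.6, 2.8, 6.7]
grip_width: 0.0145
gripper_force: 107.4
```

```bash
python3 st.py; python3 - <<'E'
from h import *
im,d=snap('side');cv2.imwrite('pics/s5.png',cv2.resize(im[250:450,190:440],None,fx=3,fy=3)[:,:,::-1])
for k,z in [('jug_spout',.131),('jug_handle',.085),('jug',0)]: print(k,[(np.round(r['pixel']),round(r['conf'],2),at_z('side',r['pixel'],z)) for r in pinpoint('side',k)[:2]])
E
```

```text
time_s 14.775
q [-50.2733  27.4924 105.3268  28.9438  21.591   44.5424]
position [ 0.48   -0.3221  0.069 ]
tool_rot [[ 0.7557 -0.4913  0.433 ]
 [-0.4274 -0.871  -0.2424]
 [ 0.4962 -0.0019 -0.8682]]
ft_force [-3.573   2.7556  6.7189]
wrist_torque [ 0.0168  0.4248 -0.1151]
gripper_force 107.43446052074432
grip_width 0.014523012300890228
jug_spout [(array([360., 390.]), 0.81, array([ 0.61350418, -0.3994046 ,  0.131     ]))]
jug_handle [(array([270., 365.]), 0.89, array([ 0.47354071, -0.31706667,  0.085     ]))]
jug [(array([318., 400.]), 0.63, array([ 0.5488242 , -0.36207912,  0.        ]))]
```

View pics/s5.png

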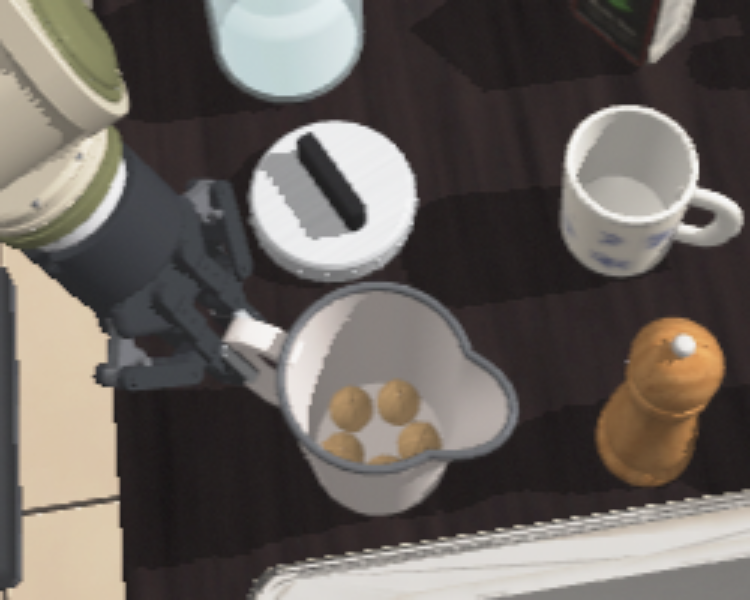

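The jug's handle is held between the pads (crop (250,350)), jug still upright. Plan the lift, swing and pre-tilt.

```bash
cat > rows.py <<'E'
from pour import *
def jugpose(h,th,hp,p0=60):  # tool pose for handle point hp
    R=RT(h,p0+th);return np.array(hp)+.019*R[:,2],R
def rows(x,R,q,keys,p0=60,w=.005,dec=3):
    """keys: list of (h,th,handle pos, n rows); first key = start"""
    out=[];k0=keys[0];q=np.array(q,float)
    for k in keys[1:]:
        n=k[3];mx=0
        for i in range(1,n+1):
            f=i/n; f=f*f*(3-2*f) if len(k)>4 else f
            a=[(1-f)*np.array(u,float)+f*np.array(v,float) for u,v in zip(k0[:3],k[:3])]
            X,T=jugpose(a[0],a[1],a[2],p0)
            s=np.round(R.T@(X-x),4);r=np.round(Ro.from_matrix(R.T@T).as_rotvec(),3)
            assert abs(r).max()<.187 and np.linalg.norm(s)<.0625,(s,r)
            x=x+R@s;R=R@Ro.from_rotvec(r).as_matrix()
            q2,e,an=ik(x,R,q);v=np.abs(q2-q)*8/np.array([136.94,136.94,180,180,180,180]);mx=max(mx,v.max());q=q2
            out.append(' '.join('%g'%u for u in [*s,*r,w]))
        print('key',k[:3],'q',q,'err',round(e*1000,2),round(an,2),'speedfrac',round(mx,2));k0=k
    for i in range(0,len(out),12): print('; '.join(out[i:i+12]));print()
def now():
    from h import env
    s=env.observe();return np.array(s['position']),np.array(s['tool_rot']),np.array(s['q'])
E
python3 - <<'E'
from rows import *
from h import *
im,d=snap('side')
for px in [(413,362),(405,405)]: print('mill',dep('side',px,d[px[1],px[0]]))
x,R,q=now()
H=x-.019*R[:,2]
K=[(-29.5,0,H),(-29.5,0,H+[0,0,.12],6,1),(35,0,[.43,-.29,.215],9),(95,0,[.50,-.36,.225],9,1)]
rows(x,R,q,K)
E
```

```text
mill [ 0.701 -0.376  0.159]
mill [ 0.697 -0.406  0.034]
key (-29.5, 0, array([ 0.472, -0.317,  0.205])) q [-50.27   16.503  96.727  16.173  39.565  59.201] err 0.0 0.0 speedfrac 0.2
key (35, 0, [0.43, -0.29, 0.215]) q [-61.088  19.438  90.225  30.8    76.007 -15.214] err 0.0 0.0 speedfrac 0.54
key (95, 0, [0.5, -0.36, 0.225]) q [-52.864  39.501  52.109  16.903 113.515 -54.537] err 0.0 0.0 speedfrac 0.28
0.0045 0 -0.0077 -0.002 0.004 0 0.005; 0.0111 0 -0.0193 -0 0 0 0.005; 0.0144 0 -0.025 -0 0 0 0.005; 0.0145 0 -0.025 -0 0 0 0.005; 0.0111 0 -0.0193 -0 0 0 0.005; 0.0044 0 -0.0077 -0 0 0 0.005; -0.0043 -0.0015 -0.0037 0.062 0 -0.108 0.005; -0.0043 -0.0023 -0.0037 0.063 0 -0.109 0.005; -0.0041 -0.0029 -0.0036 0.062 0 -0.108 0.005; -0.0039 -0.0036 -0.0034 0.063 0 -0.108 0.005; -0.0036 -0.0041 -0.0033 0.062 0 -0.109 0.005; -0.0032 -0.0048 -0.0031 0.063 0 -0.108 0.005

-0.0029 -0.0052 -0.0029 0.062 0 -0.108 0.005; -0.0023 -0.0057 -0.0025 0.063 0 -0.109 0.005; -0.0019 -0.006 -0.0023 0.062 0 -0.108 0.005; 0.0007 0.003 -0 0.018 0 -0.031 0.005; 0.0015 0.0081 -0.0002 0.048 0 -0.083 0.005; 0.0011 0.0118 -0.0009 0.07 0 -0.121 0.005; -0.0007 0.014 -0.0022 0.082 0 -0.143 0.005; -0.0029 0.0142 -0.0037 0.087 0 -0.151 0.005; -0.0051 0.0126 -0.0047 0.083 0 -0.143 0.005; -0.0058 0.0095 -0.0049 0.069 0 -0.121 0.005; -0.005 0.0058 -0.0039 0.049 0.001 -0.083 0.005; -0.002 0.002 -0.0016 0.017 -0 -0.031 0.005
```

move_arm(plan="0.0045 0 -0.0078 0 0 0 0.005; 0.011 0 -0.019 0 0 0 0.005; 0.0145 0 -0.025 0 0 0 0.005; 0.0145 0 -0.025 0 0 0 0.005; 0.011 0 -0.019 0 0 0 0.005; 0.0045 0 -0.0078 0 0 0 0.005; -0.002 -0.001 -0.002 0.03 0 -0.052 0.005; -0.004 -0.002 -0.004 0.063 0 -0.109 0.005; -0.004 -0.003 -0.004 0.063 0 -0.109 0.005; -0.004 -0.003 -0.004 0.063 0 -0.109 0.005; -0.004 -0.004 -0.003 0.063 0 -0.109 0.005; -0.003 -0.005 -0.003 0.03 0 -0.052 0.005")

```text
time_s: 16.52
position: [0.4562, -0.2985, 0.1941]
tool_rot: [[0.863, 0.112, 0.492], [0.094, -0.994, 0.061], [0.496, -0.007, -0.868]]
ft_force: [1.2, -0.7, -3.0]
grip_width: 0.0143
gripper_force: 107.4
```

```bash
python3 - <<'E'
from rows import *
from h import *
x,R,q=now();print(x,q,env.observe()['ft_force'],env.observe()['grip_width'])
h=np.degrees(np.arctan2(R[1,2],R[0,2]));p=np.degrees(np.arctan2(-R[2,2],np.hypot(*R[:2,2])));print('h,p',h,p,R[2])
im,d=snap('side');cv2.imwrite('pics/s6.png',cv2.resize(im[150:450,170:470],None,fx=2,fy=2)[:,:,::-1])
H=x-.019*R[:,2]
K=[(h,p-60,H),(95,0,[.50,-.36,.225],12,1)]
rows(x,R,q,K)
E
```

```text
[ 0.456 -0.299  0.194] [-58.612  16.596  95.457  31.838  58.989  10.497] [ 1.152 -0.728 -3.004] 0.014329348581613431
h,p 7.089340119392799 60.259790542167934 [ 0.496 -0.007 -0.868]
key (95, 0, [0.5, -0.36, 0.225]) q [-52.846  39.482  52.122  16.863 113.48  -54.554] err 0.0 0.0 speedfrac 0.33
0.0009 0.001 0.0002 0.015 -0 -0.04 0.005; 0.0024 0.0029 0.0005 0.041 0 -0.072 0.005; 0.0032 0.0047 0.0004 0.063 0.001 -0.109 0.005; 0.0032 0.0062 0.0001 0.079 0 -0.138 0.005; 0.0024 0.0076 -0.0006 0.089 0.001 -0.155 0.005; 0.0009 0.0081 -0.0015 0.094 0 -0.165 0.005; -0.0007 0.0081 -0.0025 0.095 0.001 -0.165 0.005; -0.0021 0.0071 -0.0032 0.09 0 -0.155 0.005; -0.003 0.0056 -0.0034 0.078 0.001 -0.137 0.005; -0.0032 0.0039 -0.0032 0.063 0 -0.109 0.005; -0.0024 0.0022 -0.0023 0.042 0 -0.073 0.005; -0.0009 0.0007 -0.0009 0.015 0 -0.026 0.005
```

View pics/s6.png

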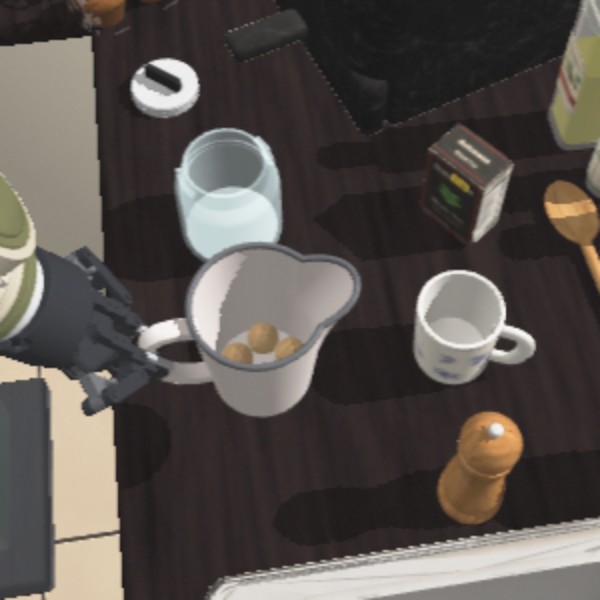

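The jug hangs level with the walnuts inside (crop (265,340)), the open jar stands at (228,200). Continue the swing.

move_arm(plan="0.001 0.001 0 0.015 0 -0.04 0.005; 0.0024 0.003 0.0005 0.041 0 -0.072 0.005; 0.0032 0.0047 0.0004 0.063 0.001 -0.109 0.005; 0.0032 0.0062 0 0.079 0 -0.138 0.005; 0.0024 0.0076 -0.0006 0.089 0.001 -0.155 0.005; 0.001 0.008 -0.0015 0.094 0 -0.165 0.005; -0.0007 0.008 -0.0025 0.095 0.001 -0.165 0.005; -0.002 0.007 -0.003 0.09 0 -0.155 0.005; -0.003 0.0056 -0.0034 0.078 0.001 -0.137 0.005; -0.003 0.004 -0.003 0.063 0 -0.109 0.005; -0.0024 0.0022 -0.0023 0.042 0 -0.073 0.005; -0.001 0.0007 -0.001 0.015 0 -0.026 0.005")

```text
time_s: 18.08
position: [0.5002, -0.3504, 0.2088]
tool_rot: [[-0.07, 0.997, -0.039], [0.864, 0.08, 0.497], [0.498, 0.001, -0.867]]
ft_force: [-0.6, -0.1, -3.6]
grip_width: 0.0143
gripper_force: 107.4
```

```bash
python3 - <<'E'
from rows import *
from h import *
x,R,q=now();print(x,q,env.observe()['ft_force'],env.observe()['grip_width'])
h=np.degrees(np.arctan2(R[1,2],R[0,2]));p=np.degrees(np.arctan2(-R[2,2],np.hypot(*R[:2,2])));print('h,p',h,p,R[2])
for n in ('side','top'):
  im,d=snap(n)
  for k,z in [('jug_spout',.271-.04),('jar_mouth',.122)]: print(n,k,[(np.round(r['pixel']),round(r['conf'],2),at_z(n,r['pixel'],z)) for r in pinpoint(n,k)[:3]])
H=x-.019*R[:,2]
d=np.array([np.cos(rd(95)),np.sin(rd(95)),0]);print('model spout',H+.163*d+[0,0,.046])
M=np.array([.525,-.068,.122])
def hp(th,S):
    X,T=tip(60,th,95,S);return X-.019*T[:,2]
# tilt to 60 retracted then in
A=hp(60,M-.07*d+[0,0,.05]);B=hp(65,M-.015*d+[0,0,.025])
rows(x,R,q,[(h,p-60,H),(95,60,A,12,1),(95,65,B,6,1)])
E
```

```text
[ 0.5   -0.35   0.209] [-52.822  39.486  52.074  17.036 113.297 -54.118] [-0.595 -0.08  -3.624] 0.014335623954746989
h,p 94.48500457305533 60.12035744890401 [ 0.498  0.001 -0.867]
side jug_spout [(array([263., 246.]), 0.76, array([ 0.49 , -0.169,  0.231]))]
side jar_mouth []
top jug_spout [(array([371., 289.]), 0.86, array([ 0.496, -0.188,  0.231]))]
top jar_mouth [(array([316., 272.]), 0.74, array([ 0.531, -0.071,  0.122]))]
model spout [ 0.487 -0.197  0.271]
key (95, 60, array([ 0.542, -0.259,  0.29 ])) q [-27.09   21.391  73.645 -26.776  70.093 -26.133] err 0.0 0.0 speedfrac 0.26
key (95, 65, array([ 0.536, -0.193,  0.275])) q [-19.061  20.308  79.814 -34.366  68.039 -14.218] err 0.0 0.0 speedfrac 0.13
0.0019 0.001 -0.0002 0 -0.021 0.002 0.005; 0.0053 0.0026 -0.0005 0 -0.056 -0 0.005; 0.0079 0.004 -0.0015 0.001 -0.086 -0.001 0.005; 0.0097 0.005 -0.0028 -0 -0.108 -0.001 0.005; 0.0106 0.0057 -0.0047 0 -0.122 -0.001 0.005; 0.0106 0.006 -0.0065 0 -0.13 -0.001 0.005; 0.0096 0.0061 -0.0082 0 -0.129 -0.001 0.005; 0.008 0.0057 -0.0092 -0 -0.122 -0.001 0.005; 0.006 0.0051 -0.0091 -0 -0.108 -0.001 0.005; 0.004 0.0041 -0.0078 -0.001 -0.086 -0.001 0.005; 0.0022 0.0027 -0.0055 -0 -0.057 -0 0.005; 0.0006 0.0009 -0.0021 -0 -0.02 -0 0.005

0.0047 0 -0.0015 -0 -0.007 -0 0.005; 0.0116 0 -0.0038 -0 -0.016 -0 0.005; 0.015 0 -0.0051 -0 -0.021 -0 0.005; 0.0148 0 -0.0055 -0 -0.021 -0 0.005; 0.0114 0 -0.0045 -0 -0.016 -0 0.005; 0.0045 0 -0.0019 -0 -0.006 -0 0.005
```

move_arm(plan="0.002 0.001 0 0 -0.021 0.002 0.005; 0.0053 0.0026 -0.0005 0 -0.056 0 0.005; 0.008 0.004 -0.0015 0.001 -0.086 -0.001 0.005; 0.0097 0.005 -0.003 0 -0.108 -0.001 0.005; 0.0106 0.0057 -0.0047 0 -0.122 -0.001 0.005; 0.0106 0.006 -0.0065 0 -0.13 -0.001 0.005; 0.0096 0.006 -0.008 0 -0.129 -0.001 0.005; 0.008 0.0057 -0.009 0 -0.122 -0.001 0.005; 0.006 0.005 -0.009 0 -0.108 -0.001 0.005; 0.004 0.004 -0.008 -0.001 -0.086 -0.001 0.005; 0.002 0.003 -0.0055 0 -0.057 0 0.005; 0 0 0 0 0 0 0.005")

```text
time_s: 19.88
position: [0.541, -0.2681, 0.2732]
tool_rot: [[-0.077, 0.996, 0.043], [0.873, 0.088, -0.479], [-0.481, 0.001, -0.877]]
ft_force: [-0.2, 0.6, -4.0]
grip_width: 0.0145
gripper_force: 107.5
```

```bash
cat > chk.py <<'E'
from rows import *
from h import *
def chk(f=None,crop=None,p0=60):
    x,R,q=now();s=env.observe();print(s['time_s'],x,q,s['ft_force'],s['grip_width'])
    h=np.degrees(np.arctan2(R[1,2],R[0,2])) if R[2,2]>-1 else 0
    # heading from y axis: y=(sin h,-cos h)
    h=np.degrees(np.arctan2(R[0,1],-R[1,1]));d=np.array([np.cos(rd(h)),np.sin(rd(h)),0])
    p=np.degrees(np.arctan2(-R[2,2],R[:,2]@d));th=p-p0;H=x-.019*R[:,2]
    t=rd(th);X=np.cos(t)*d-np.sin(t)*np.array([0,0,1]);Z=np.sin(t)*d+np.cos(t)*np.array([0,0,1])
    S=H+.163*X+.046*Z
    print('h',h,'tilt',th,'handle',H,'spout',S,'foot front',H+.127*X-.085*Z)
    for n in ('side','top'):
        im,dd=snap(n);print(n,'model spout px',proj(n,S),[(np.round(r['pixel']),round(r['conf'],2)) for r in pinpoint(n,'jug_spout')[:2]])
        if f and n==f[0]:
            c=crop;cv2.imwrite('pics/'+f,cv2.resize(im[c[2]:c[3],c[0]:c[1]],None,fx=2.5,fy=2.5)[:,:,::-1])
    return x,R,q,h,th,H,d
M=np.array([.526,-.069,.122])
def hp(th,S,h=95):
    X,T=tip(60,th,h,S);return X-.019*T[:,2]
E
python3 - <<'E'
from chk import *
x,R,q,h,th,H,d=chk('s7.png',(180,420,130,370))
B=hp(65,M-.015*d+[0,0,.022])
rows(x,R,q,[(h,th,H),(95,65,B,7,1)])
E
```

```text
19.875 [ 0.541 -0.268  0.273] [-27.635  21.332  73.375 -25.376  70.637 -27.248] [-0.224  0.603 -4.025] 0.014522534381402627
h 95.04709444321836 tilt 58.74870521822929 handle [ 0.54  -0.259  0.29 ] spout [ 0.529 -0.136  0.174] foot front [ 0.541 -0.266  0.137]
side model spout px [286.817 244.679] [(array([285., 246.]), 0.58)]
top model spout px [345.054 273.411] []
key (95, 65, array([ 0.537, -0.194,  0.272])) q [-19.132  20.556  79.958 -34.454  67.646 -14.068] err 0.0 0.0 speedfrac 0.12
0.0035 0.0001 -0.0009 0.001 -0.006 -0 0.005; 0.009 0.0004 -0.0023 0 -0.016 -0 0.005; 0.0123 0.0005 -0.0034 0 -0.021 -0 0.005; 0.0134 0.0005 -0.0039 0 -0.023 -0 0.005; 0.0121 0.0005 -0.004 0 -0.021 0 0.005; 0.0088 0.0003 -0.003 0 -0.016 0 0.005; 0.0034 0.0002 -0.0013 0 -0.006 0 0.005
```

move_arm(plan="0.0035 0 -0.001 0.001 -0.006 0 0.005; 0.009 0.0004 -0.0023 0 -0.016 0 0.005; 0.0123 0.0005 -0.0034 0 -0.021 0 0.005; 0.0134 0.0005 -0.004 0 -0.023 0 0.005; 0.012 0.0005 -0.004 0 -0.021 0 0.005; 0.0088 0.0003 -0.003 0 -0.016 0 0.005; 0.0034 0.0002 -0.0013 0 -0.006 0 0.005; 0 0 0 0 0 0 0.005")

```text
time_s: 21.08
position: [0.5382, -0.2063, 0.2568]
tool_rot: [[-0.071, 0.996, 0.05], [0.815, 0.086, -0.572], [-0.574, 0.0, -0.819]]
ft_force: [-0.1, -0.2, -3.1]
grip_width: 0.0144
gripper_force: 107.6
```

```bash
sed -i 's/n==f\[0\]/n[0]==f[0]/' chk.py; python3 - <<'E'
from chk import *
x,R,q,h,th,H,d=chk('s7.png',(180,420,130,370))
S=lambda b,z:M-b*d+np.array([0,0,z])
K=[(h,th,H)]
for t,n in [(70,2),(75,2),(80,3),(85,4),(90,4),(95,3),(100,3),(103,3)]:
    K.append((95,t,hp(t,S(.012,.02)),n))
rows(x,R,q,K)
E
```

```text
21.075 [ 0.538 -0.206  0.257] [-19.238  20.637  79.863 -34.52   67.623 -14.094] [-0.052 -0.241 -3.088] 0.014413413830556427
h 94.95991778478204 tilt 65.06433084625559 handle [ 0.537 -0.195  0.272] spout [ 0.528 -0.085  0.144] foot front [ 0.539 -0.219  0.121]
side model spout px [283.941 231.529] []
top model spout px [322.451 273.887] []
key (95, 70, array([ 0.536, -0.18 ,  0.279])) q [-15.907  20.339  81.283 -40.452  67.754  -8.621] err 0.0 0.0 speedfrac 0.13
key (95, 75, array([ 0.535, -0.167,  0.288])) q [-12.961  20.344  82.329 -46.31   68.439  -3.589] err 0.0 0.0 speedfrac 0.13
key (95, 80, array([ 0.533, -0.154,  0.295])) q [-10.009  20.652  83.387 -52.145  69.636   1.521] err 0.0 0.0 speedfrac 0.09
key (95, 85, array([ 0.532, -0.141,  0.3  ])) q [ -7.118  21.232  84.395 -57.713  71.356   6.37 ] err 0.0 0.0 speedfrac 0.06
key (95, 90, array([ 0.531, -0.127,  0.305])) q [ -4.312  22.095  85.376 -63.013  73.54   11.009] err 0.0 0.0 speedfrac 0.06
key (95, 95, array([ 0.53 , -0.112,  0.308])) q [ -1.628  23.209  86.366 -68.012  76.07   15.412] err 0.0 0.0 speedfrac 0.08
key (95, 
[... 454 characters left out ...]
0.0047 -0 -0.03 -0 0.005; 0.0006 0 -0.0048 -0 -0.029 -0 0.005; 0.0006 0 -0.0036 -0 -0.021 -0 0.005; 0.0006 0 -0.0036 -0 -0.022 -0 0.005; 0.0005 0 -0.0035 -0 -0.022 -0 0.005; 0.0004 -0 -0.0036 -0 -0.022 -0 0.005; 0.0006 -0 -0.0036 -0 -0.022 -0 0.005

0.0006 -0 -0.0035 -0 -0.022 -0 0.005; 0.0005 -0 -0.0036 -0 -0.021 -0 0.005; 0.0004 -0 -0.0036 -0 -0.022 -0 0.005; 0.0009 -0 -0.0048 -0 -0.029 -0 0.005; 0.0007 -0 -0.0047 -0.001 -0.029 -0 0.005; 0.0006 -0 -0.0048 0 -0.029 -0 0.005; 0.0009 -0 -0.0047 0 -0.03 -0 0.005; 0.0007 -0 -0.0048 0 -0.029 -0 0.005; 0.0006 -0 -0.0048 0 -0.029 -0 0.005; 0.0005 -0 -0.0029 0 -0.017 -0 0.005; 0.0004 -0 -0.0028 0 -0.018 -0 0.005; 0.0003 -0 -0.0029 0 -0.017 -0 0.005
```

View pics/s7.png

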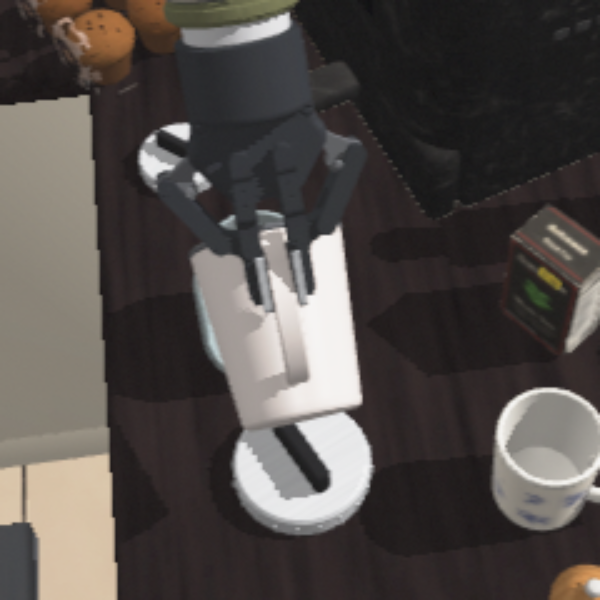

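The jug (crop (285,320)) is tilted about 65° with its spout over the jar; the foot clears the lid. Tip on slowly.

move_arm(plan="0.0037 0 -0.0075 0 -0.043 0 0.005; 0.0033 0 -0.0077 0 -0.043 0 0.005; 0.0013 0 -0.007 0 -0.044 0 0.005; 0.001 0 -0.007 0 -0.043 0 0.005; 0.0008 0 -0.0047 0 -0.029 0 0.005; 0.0008 0 -0.0047 0 -0.03 0 0.005; 0.0006 0 -0.0048 0 -0.029 0 0.005; 0.0006 0 -0.0036 0 -0.021 0 0.005; 0.0006 0 -0.0036 0 -0.022 0 0.005; 0.0005 0 -0.0035 0 -0.022 0 0.005; 0.0004 0 -0.0036 0 -0.022 0 0.005; 0.0006 0 -0.0036 0 -0.022 0 0.005")

```text
time_s: 22.78
position: [0.5335, -0.1531, 0.2909]
tool_rot: [[-0.048, 0.996, 0.072], [0.552, 0.086, -0.829], [-0.832, 0.0, -0.554]]
ft_force: [-0.3, 0.3, -3.3]
grip_width: 0.014
gripper_force: 107.7
```

move_arm(plan="0.0006 0 -0.0035 0 -0.022 0 0.005; 0.0005 0 -0.0036 0 -0.021 0 0.005; 0.0004 0 -0.0036 0 -0.022 0 0.005; 0.0009 0 -0.0048 0 -0.029 0 0.005; 0.0007 0 -0.0047 0 -0.029 0 0.005; 0.0006 0 -0.0048 0 -0.029 0 0.005; 0.0009 0 -0.0047 0 -0.03 0 0.005; 0.0007 0 -0.0048 0 -0.029 0 0.005; 0.0006 0 -0.0048 0 -0.029 0 0.005; 0.0005 0 -0.0029 0 -0.017 0 0.005; 0.0004 0 -0.0028 0 -0.018 0 0.005; 0.0003 0 -0.0029 0 -0.017 0 0.005")

```text
time_s: 24.28
position: [0.5295, -0.1074, 0.3056]
tool_rot: [[-0.025, 0.996, 0.082], [0.29, 0.086, -0.953], [-0.957, 0.0, -0.291]]
ft_force: [-0.6, -0.2, -1.6]
grip_width: 0.0147
gripper_force: 108.0
```

```bash
python3 - <<'E'
from chk import *
x,R,q,h,th,H,d=chk('s8.png',(180,420,130,370))
for n in ('side','top'): print(n,[(np.round(r['pixel']),round(r['conf'],2)) for r in pinpoint(n,'walnut_1')[:8]])
E
```

```text
24.275 [ 0.53  -0.107  0.306] [  2.303  25.631  87.751 -75.338  81.024  21.84 ] [-0.574 -0.193 -1.622] 0.01467815774630738
h 94.9355592501982 tilt 103.05853637747592 handle [ 0.528 -0.089  0.311] spout [ 0.527 -0.081  0.142] foot front [ 0.538 -0.2    0.207]
side model spout px [283.552 230.399] []
top model spout px [320.671 274.05 ] []
side []
top [(array([302., 281.]), 0.58)]
```

View pics/s8.png

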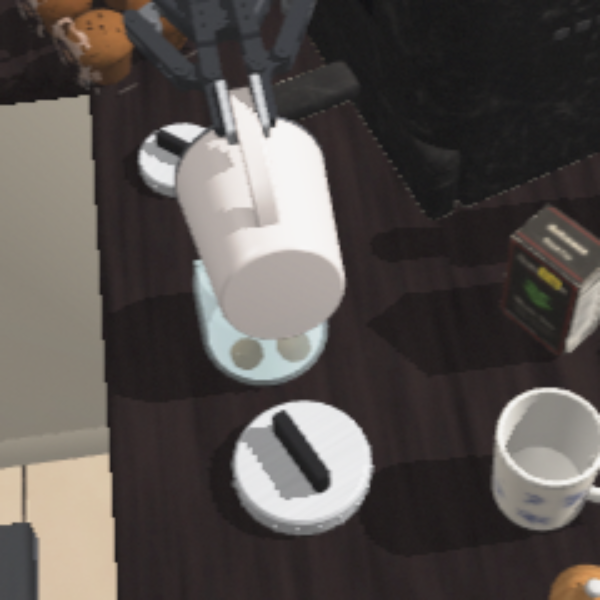

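Walnuts lie in the jar (crop (247,353), (293,347)), none outside; the jug's foot faces the camera. A small rock to shed any laggard, then tilt back over the mouth.

move_arm(plan="0 0 -0.002 0 -0.02 0 0.005; 0 0 -0.003 0 -0.03 0 0.005; 0 0 0.003 0 0.03 0 0.005; 0 0 -0.003 0 -0.03 0 0.005; 0 0 0 0 0 0 0.005; 0 0 0 0 0 0 0.005; 0 0 0 0 0 0 0.005; 0 0 0 0 0 0 0.005")

```text
time_s: 25.58
position: [0.5291, -0.1027, 0.307]
tool_rot: [[-0.021, 0.996, 0.084], [0.243, 0.086, -0.966], [-0.97, 0.0, -0.244]]
ft_force: [-0.3, 0.8, -2.9]
grip_width: 0.014
gripper_force: 108.1
```

```bash
python3 - <<'E'
from chk import *
x,R,q,h,th,H,d=chk()
S=lambda b,z:M-b*d+np.array([0,0,z])
K=[(h,th,H),(95,65,hp(65,S(.015,.03)),8),(95,50,hp(50,S(.09,.08)),5),(95,0,hp(0,S(.13,.10)),9)]
rows(x,R,q,K)
E
```

```text
25.575 [ 0.529 -0.103  0.307] [  3.196  26.522  88.305 -77.811  82.565  23.822] [-0.277  0.767 -2.948] 0.014036442791266835
h 94.94018131408815 tilt 105.85726382061125 handle [ 0.528 -0.084  0.312] spout [ 0.528 -0.085  0.142] foot front [ 0.538 -0.2    0.213]
side model spout px [283.894 231.727] []
top model spout px [322.142 273.935] []
key (95, 65, array([ 0.537, -0.194,  0.28 ])) q [-19.126  20.173  79.172 -34.203  68.615 -14.769] err 0.0 0.0 speedfrac 0.27
key (95, 50, array([ 0.546, -0.298,  0.297])) q [-33.6    23.789  65.723 -15.837  78.142 -37.028] err 0.0 0.0 speedfrac 0.22
key (95, 0, array([ 0.551, -0.361,  0.176])) q [-49.663  45.695  47.519  18.063 111.041 -51.796] err 0.0 0.0 speedfrac 0.21
0.0021 -0 0.0142 -0 0.089 -0 0.005; 0.0009 -0 0.0142 -0 0.089 -0 0.005; -0.0004 -0 0.0141 -0 0.089 -0 0.005; -0.0017 -0 0.0139 -0 0.09 -0 0.005; -0.0029 -0.0001 0.0134 -0 0.089 -0 0.005; -0.0041 0 0.0131 -0 0.089 -0.001 0.005; -0.0052 0 0.0124 -0.001 0.089 0 0.005; -0.0063 -0 0.0118 0 0.089 0 0.005; -0.0181 -0 0.0092 0 0.052 0 0.005; -0.0185 -0.0001 0.0081 0 0.053 0 0.005; -0.0189 0 0.0072 0 0.052 0 0.005; -0.0193 0 0.006 0 0.053 0 0.005

-0.0196 -0 0.005 0 0.052 0 0.005; -0.0001 -0 0.015 0 0.097 0 0.005; -0.0016 -0 0.0147 0 0.097 0 0.005; -0.003 -0 0.0143 0 0.097 0 0.005; -0.0043 -0 0.0138 0 0.097 0 0.005; -0.0057 -0.0001 0.0131 0 0.097 0 0.005; -0.0069 0 0.0123 0 0.097 0 0.005; -0.0081 0 0.0114 0 0.097 0 0.005; -0.0092 0 0.0104 0 0.097 0 0.005; -0.0101 0 0.0093 -0 0.097 0 0.005
```

move_arm(plan="0.002 0 0.0142 0 0.089 0 0.005; 0.001 0 0.0142 0 0.089 0 0.005; -0.0004 0 0.014 0 0.089 0 0.005; -0.0017 0 0.0139 0 0.09 0 0.005; -0.003 0 0.0134 0 0.089 0 0.005; -0.004 0 0.013 0 0.089 0 0.005; -0.005 0 0.0124 0 0.089 0 0.005; -0.0063 0 0.0118 0 0.089 0 0.005; -0.018 0 0.009 0 0.052 0 0.005; -0.0185 0 0.008 0 0.053 0 0.005; -0.019 0 0.007 0 0.052 0 0.005; -0.0193 0 0.006 0 0.053 0 0.005")

```text
time_s: 27.28
position: [0.5444, -0.2848, 0.2768]
tool_rot: [[-0.08, 0.996, 0.032], [0.918, 0.086, -0.388], [-0.389, -0.001, -0.921]]
ft_force: [0.7, -0.3, -2.1]
grip_width: 0.0142
gripper_force: 107.7
```

move_arm(plan="-0.0196 0 0.005 0 0.052 0 0.005; 0 0 0.015 0 0.097 0 0.005; -0.0016 0 0.0147 0 0.097 0 0.005; -0.003 0 0.0143 0 0.097 0 0.005; -0.0043 0 0.0138 0 0.097 0 0.005; -0.0057 0 0.013 0 0.097 0 0.005; -0.007 0 0.0123 0 0.097 0 0.005; -0.008 0 0.0114 0 0.097 0 0.005; -0.009 0 0.0104 0 0.097 0 0.005; -0.01 0 0.009 0 0.097 0 0.005; 0 0 0 0 0 0 0.005")

```text
time_s: 28.65
position: [0.5497, -0.3518, 0.1578]
tool_rot: [[-0.071, 0.996, -0.045], [0.862, 0.084, 0.5], [0.502, -0.004, -0.865]]
ft_force: [-0.1, -0.1, -2.5]
grip_width: 0.0145
gripper_force: 107.7
```

```bash
python3 - <<'E'
from chk import *
x,R,q,h,th,H,d=chk()
for n in ('side','top'):
    print(n,[(np.round(r['pixel']),round(r['conf'],2)) for r in pinpoint(n,'walnut_1')[:8]],[(np.round(r['extent']),round(r['conf'],2)) for r in recognise(n,'jar')[:2]])
    im,_=snap(n);hsv=cv2.cvtColor(im,cv2.COLOR_RGB2HSV)
    np.save('pics/%s.npy'%n,im)
rows(x,R,q,[(h,th,H),(35,0,[.43,-.29,.205],9,1),(-29.5,0,[.472,-.317,.205],9,1),(-29.5,0,[.472,-.317,.095],6,1)])
E
```

```text
28.65 [ 0.55  -0.352  0.158] [-49.706  45.859  47.533  17.997 111.006 -51.653] [-0.125 -0.061 -2.546] 0.014533711579050906
h 94.8435183098057 tilt -0.10496099166346795 handle [ 0.551 -0.361  0.174] spout [ 0.537 -0.199  0.221] foot front [ 0.54  -0.235  0.089]
side model spout px [294.073 260.543] [(array([294., 259.]), 0.72)]
top model spout px [375.705 270.121] [(array([375., 268.]), 0.81), (array([320., 274.]), 0.71)]
side [(array([275., 244.]), 0.6), (array([270., 204.]), 0.43)] [(array([285., 248.,  53.,  66.]), 0.8)]
top [(array([328., 265.]), 0.62), (array([304., 281.]), 0.57), (array([256., 282.]), 0.56), (array([317., 259.]), 0.53), (array([326., 277.]), 0.47)] [(array([315., 275.,  45.,  43.]), 0.68), (array([362., 270.,  35.,  43.]), 0.57)]
key (35, 0, [0.43, -0.29, 0.205]) q [-61.091  20.115  91.089  31.005  74.711 -16.049] err 0.0 0.0 speedfrac 0.32
key (-29.5, 0, [0.472, -0.317, 0.205]) q [-50.196  16.539  96.78   16.113  39.443  59.283] err 0.0 0.0 speedfrac 0.58
key (-29.5, 0, [0.472, -0.317, 0.095]) q [-50.193  26.489 104.948  27.411  22.516  46.265] err 0.0 0.0 spee
[... 294 characters left out ...]
.0171 -0.0051 -0.069 -0 0.12 0.005; -0.0018 -0.0114 -0.0043 -0.048 -0.001 0.083 0.005; -0.0011 -0.0041 -0.0018 -0.018 0 0.031 0.005; 0.0006 0.002 0.0003 -0.019 0 0.034 0.005; 0.0016 0.0051 0.0009 -0.052 0 0.089 0.005; 0.0028 0.0072 0.0016 -0.075 0 0.13 0.005

0.0041 0.0078 0.0024 -0.089 0 0.154 0.005; 0.0053 0.0071 0.0031 -0.093 0 0.162 0.005; 0.0058 0.0057 0.0033 -0.089 0 0.154 0.005; 0.0053 0.0036 0.0031 -0.075 0 0.129 0.005; 0.0039 0.0019 0.0022 -0.051 0 0.09 0.005; 0.0015 0.0006 0.0009 -0.02 0 0.033 0.005; -0.0041 -0 0.007 0 0 0 0.005; -0.0102 -0 0.0177 0 0 0 0.005; -0.0132 -0.0001 0.0229 0 0 0 0.005; -0.0133 0 0.0229 0 0 0 0.005; -0.0101 0 0.0177 0 0 0 0.005; -0.0041 0 0.007 0 0 0 0.005
```

```bash
python3 - <<'E'
import numpy as np,cv2
for n,box in [('top',(230,410,230,310)),('side',(180,420,130,370))]:
    im=np.load('pics/%s.npy'%n);hsv=cv2.cvtColor(im,cv2.COLOR_RGB2HSV)
    m=((hsv[...,0]>5)&(hsv[...,0]<25)&(hsv[...,1]>60)&(hsv[...,2]>80)).astype(np.uint8)
    k,_,s,c=cv2.connectedComponentsWithStats(m)
    print(n,[(c[i].round().tolist(),int(s[i,4])) for i in range(1,k) if s[i,4]>8 and box[0]<c[i][0]<box[1] and box[2]<c[i][1]<box[3]])
im=np.load('pics/top.npy')
print('256,282',im[278:287:2,250:263:3].tolist())
g=np.load('pics/top.npy')[250:300,290:342]
hsv=cv2.cvtColor(g,cv2.COLOR_RGB2HSV)
for r in range(0,50,2): print(' '.join('%3d'%v for v in hsv[r,::2,1]))
E
```

```text
top [([315.0, 262.0], 46), ([325.0, 267.0], 43), ([327.0, 277.0], 45), ([255.0, 281.0], 106), ([304.0, 279.0], 57)]
side [([236.0, 141.0], 531), ([218.0, 160.0], 14), ([269.0, 204.0], 126), ([399.0, 240.0], 18), ([277.0, 244.0], 48)]
256,282 [[[47, 39, 39], [211, 185, 146], [206, 181, 142], [162, 139, 108], [46, 39, 38]], [[81, 69, 57], [223, 196, 155], [217, 192, 152], [186, 161, 123], [52, 44, 43]], [[95, 78, 62], [184, 159, 123], [202, 177, 138], [170, 146, 112], [46, 38, 37]], [[105, 99, 96], [177, 153, 116], [173, 148, 115], [132, 112, 84], [34, 30, 31]], [[186, 186, 186], [121, 103, 80], [138, 116, 89], [75, 62, 48], [50, 42, 41]]]
 33  46  38  40  34  35  47  42  50  57  39  37  33  60  31  56  48  33  27  47  40  43  46  34  43  38
 42  34  43  54  37  49  27  28  33  39  36   8  12   8  14  28  35  42  30  41  36  53  20  27  57  36
 54  55  45  57  36  29  27  41   8   9  11  13  15  14  15  14  12   7  26  41  33  44  12  34  22  31
 57  52  37  28  44  37   4  15  14  14  12  14  13  11  15  14  14  15  13  13  28  31  39  27  51  34
 47  36  22  40  42   7  11  13  13  1
[... 1445 characters left out ...]
  10  11  11  10  11  10  11  11  11  10  11  12  12  14  15   4  33  40  38
 56  36  45  32   9  13  15  13  11  11  11  11  11  10  11  10  11  12  11  15  12   4  22  34  34  23
 39  50  43  29  34  11  13  17  13  12  12  11  10  12  13  12  11  12  14  13   9  28  16  34  31  39
 26  42  29  30  29  18  10  16  20  17  14  14  12  12  13  12  14  14  10   4  33  75  22  28  27  34
 31  40  46  44  44  35  46  31  11  16  14  17  12  15  14  11  17  11   5  24  30  11  38  36  36  26
 52  40  42  39  42  36  41  61  43  20  12   9  11  13   3  13  17  45  29  42  43  24  27  43  41  57
 38  55  33  42  40  21  24  29  51  33  35  17  23  51  23  37  31  44  34  28  29  32  42  49  62  61
```

Four walnuts are in the jar; one hopped out and lies against the small lid at top (255,281). Put the jug back first, then fetch that walnut.

move_arm(plan="0.003 -0.0035 0.0005 -0.021 0 0.029 0.005; 0.0075 -0.01 0.001 -0.048 0 0.083 0.005; 0.0096 -0.015 0.0008 -0.07 0 0.121 0.005; 0.0088 -0.019 -0.0005 -0.082 0 0.142 0.005; 0.006 -0.021 -0.0024 -0.087 0 0.15 0.005; 0.0025 -0.0206 -0.004 -0.083 0 0.143 0.005; -0.0006 -0.017 -0.005 -0.069 0 0.12 0.005; -0.0018 -0.0114 -0.0043 -0.048 0 0.083 0.005; -0.001 -0.004 -0.0018 -0.018 0 0.031 0.005; 0.0006 0.002 0.0003 -0.019 0 0.034 0.005; 0.0016 0.005 0.001 -0.052 0 0.089 0.005; 0.0028 0.0072 0.0016 -0.075 0 0.13 0.005")

```text
time_s: 30.65
position: [0.4517, -0.2938, 0.1903]
tool_rot: [[0.821, 0.311, 0.479], [0.269, -0.951, 0.156], [0.504, 0.001, -0.864]]
ft_force: [0.5, -0.1, -3.0]
grip_width: 0.0145
gripper_force: 107.6
```

move_arm(plan="0.004 0.0078 0.0024 -0.089 0 0.154 0.005; 0.0053 0.007 0.003 -0.093 0 0.162 0.005; 0.0058 0.0057 0.0033 -0.089 0 0.154 0.005; 0.0053 0.0036 0.003 -0.075 0 0.129 0.005; 0.004 0.002 0.0022 -0.051 0 0.09 0.005; 0.0015 0.0006 0.001 -0.02 0 0.033 0.005; -0.004 0 0.007 0 0 0 0.005; -0.0102 0 0.0177 0 0 0 0.005; -0.0132 0 0.0229 0 0 0 0.005; -0.0133 0 0.0229 0 0 0 0.005; -0.01 0 0.0177 0 0 0 0.005; 0 0 0 0 0 0 0.005")

```text
time_s: 32.15
position: [0.4815, -0.3203, 0.087]
tool_rot: [[0.754, -0.491, 0.437], [-0.427, -0.871, -0.242], [0.5, -0.004, -0.866]]
ft_force: [0.0, -0.4, -1.6]
grip_width: 0.014
gripper_force: 107.7
```

```bash
python3 - <<'E'
from chk import *
print(now()[1])
x,R,q,h,th,H,d=chk()
rows(x,R,q,[(h,th,H),(-29.5,0,[H[0],H[1],.089],2)],dec=4)
E
```

```text
[[ 0.754 -0.491  0.437]
 [-0.427 -0.871 -0.242]
 [ 0.5   -0.004 -0.866]]
32.15 [ 0.481 -0.32   0.087] [-50.091  25.606 104.401  26.308  23.95   47.668] [ 0.035 -0.388 -1.648] 0.013971175342415288
h -29.393055839892817 tilt 0.027819857664603376 handle [ 0.473 -0.316  0.103] spout [ 0.615 -0.396  0.149] foot front [ 0.584 -0.378  0.018]
side model spout px [361.341 384.089] [(array([360., 384.]), 0.96)]
top model spout px [459.489 236.634] [(array([461., 234.]), 0.74), (array([327., 268.]), 0.73)]
key (-29.5, 0, [np.float64(0.47318977413824065), np.float64(-0.31572636354448946), 0.089]) q [-49.957  27.15  105.251  28.26   21.579  45.56 ] err 0.0 0.0 speedfrac 0.06
-0.0036 0.0001 0.0062 -0.004 0 -0.001 0.005; -0.0036 0 0.0063 -0.001 0 0.001 0.005
```

move_arm(plan="-0.004 0 0.0069 -0.004 0 0 0.005; -0.0025 0 0.0043 0 0 0 0.005; -0.001 0 0.0017 0 0 0 0.005; -0.0005 0 0.0009 0 0 0 0.005; 0 0 0 0 0 0 0.005")

```text
time_s: 32.98
position: [0.4821, -0.3208, 0.0731]
tool_rot: [[0.752, -0.493, 0.437], [-0.425, -0.87, -0.249], [0.503, 0.001, -0.864]]
ft_force: [-0.0, 0.5, -3.6]
grip_width: 0.0141
gripper_force: 107.7
```

move_arm(plan="-0.001 0 0.0017 0 0 0 0.005; 0 0 0 0 0 0 0.005; -0.0005 0 0.0009 0 0 0 0.005; 0 0 0 0 0 0 0.005")

```text
time_s: 33.48
position: [0.4821, -0.3208, 0.07]
tool_rot: [[0.753, -0.493, 0.437], [-0.425, -0.87, -0.249], [0.503, 0.001, -0.864]]
ft_force: [0.3, 0.8, -2.4]
grip_width: 0.0144
gripper_force: 107.7
```

move_arm(plan="-0.0005 0 0.0009 0 0 0 0.005; 0 0 0 0 0 0 0.005; 0 0 0 0 0 0 0.005")

```text
time_s: 33.85
position: [0.4821, -0.3208, 0.069]
tool_rot: [[0.753, -0.493, 0.437], [-0.425, -0.87, -0.249], [0.503, 0.001, -0.864]]
ft_force: [-0.2, -0.1, -3.1]
grip_width: 0.0146
gripper_force: 107.7
```

move_arm(plan="-0.0005 0 0.0009 0 0 0 0.005; 0 0 0 0 0 0 0.005; -0.0002 0 0.0004 0 0 0 0.005; 0 0 0 0 0 0 0.005")

```text
time_s: 34.35
position: [0.4823, -0.321, 0.0687]
tool_rot: [[0.752, -0.493, 0.439], [-0.424, -0.87, -0.25], [0.505, 0.002, -0.863]]
ft_force: [-6.1, 4.0, 10.2]
grip_width: 0.0144
gripper_force: 109.9
```

move_arm(plan="0.0004 0 -0.0007 0 0 0 0.005; 0 0 0 0 0 0 0.02; 0 0 0 0 0 0 0.035; 0 0 0 0 0 0 0.05; 0 0 -0.012 0 0 0 0.05; 0 0 -0.025 0 0 0 0.05; 0 0 -0.035 0 0 0 0.05; 0 0 -0.04 0 0 0 0.05; 0 0 -0.03 0 -0.17 0 0.05; 0 0 -0.02 0 -0.17 0 0.05; 0 0 -0.02 0 -0.17 0 0.05; 0 0 0 0 0 0 0.05")

```text
time_s: 35.85
position: [0.4126, -0.2811, 0.2292]
tool_rot: [[0.871, -0.491, 0.025], [-0.49, -0.871, -0.015], [0.029, 0.001, -1.0]]
ft_force: [-1.2, -0.2, -1.4]
grip_width: 0.05
gripper_force: 0.0
```

```bash
cat > wal.py <<'E'
from h import *
def blobs(n,box,smin=55):
    im,d=snap(n);hsv=cv2.cvtColor(im,cv2.COLOR_RGB2HSV)
    m=((hsv[...,0]>5)&(hsv[...,0]<25)&(hsv[...,1]>smin)&(hsv[...,2]>70)).astype(np.uint8)
    k,_,s,c=cv2.connectedComponentsWithStats(m)
    return [(c[i].round(1).tolist(),int(s[i,4]),s[i,:4].tolist()) for i in range(1,k) if s[i,4]>12 and box[0]<c[i][0]<box[1] and box[2]<c[i][1]<box[3]],d
E
python3 - <<'E'
from wal import *
np.set_printoptions(precision=4,suppress=True)
s=env.observe();print(s['time_s'],s['position'],s['q'],s['tool_rot'])
for n,b in [('top',(220,350,230,320)),('side',(200,330,160,290))]:
    B,d=blobs(n,b)
    for c,a,bb in B: 
        px=[bb[0]+(bb[2]-1)/2,bb[1]+(bb[3]-1)/2]
        print(n,c,a,bb,at_z(n,px,.0135),dep(n,c,d[int(round(c[1])),int(round(c[0]))]))
for n in('top','side'):
  for k in ('lid','jug'): print(n,k,[(np.round(r['extent']),round(r['conf'],2)) for r in recognise(n,k)[:3]])
print([(np.round(r['pixel']),round(r['conf'],2),at_z('side',r['pixel'],0)) for r in pinpoint('side','jug')[:2]])
E
```

```text
35.85 [ 0.4126 -0.2811  0.2292] [-48.1335  16.0624  83.461    0.478   78.8792  71.1621] [[ 0.871  -0.4906  0.0247]
 [-0.4904 -0.8714 -0.0153]
 [ 0.029   0.0012 -0.9996]]
top [314.6, 262.3] 50 [310, 260, 10, 6] [ 0.5562 -0.0641  0.0135] [ 0.5562 -0.0648  0.0335]
top [324.8, 267.0] 45 [322, 263, 7, 9] [ 0.5451 -0.0908  0.0135] [ 0.5448 -0.0903  0.0338]
top [326.9, 277.0] 46 [324, 273, 7, 9] [ 0.5199 -0.0961  0.0135] [ 0.52   -0.0958  0.0279]
top [255.5, 281.3] 111 [250, 276, 12, 12] [0.5067 0.0843 0.0135] [0.5075 0.0823 0.0284]
top [304.2, 279.4] 59 [300, 276, 9, 9] [ 0.5118 -0.0381  0.0135] [ 0.5135 -0.0394  0.0326]
side [269.2, 204.4] 131 [263, 198, 13, 13] [0.5045 0.0852 0.0135] [0.505  0.0755 0.0244]
side [277.3, 243.8] 53 [272, 241, 12, 6] [ 0.5123 -0.0229  0.0135] [ 0.5119 -0.037   0.0336]
top lid [(array([367., 270.,  44.,  43.]), 0.7), (array([242., 298.,  31.,  36.]), 0.56)]
top jug [(array([441., 266.,  50.,  64.]), 0.95), (array([390., 195.,  39.,  45.]), 0.54), (array([315., 276.,  44.,  43.]), 0.16)]
side lid [(array([253., 193.,  34.,  32.]), 0.59), (array([301., 316.,  56.,  56.]), 0.58)]
side jug [(array([315., 382.,  98.,  76.]), 0.96)]
[(array([315., 396.]), 0.59, array([ 0.5457, -0.3542,  0.    ]))]
```

```bash
python3 - <<'E'
from wal import *
np.set_printoptions(precision=4,suppress=True)
im,d=snap('top')
def cloud(c0,c1,r0,r1): return np.array([[dep('top',(c,r),d[r,c]) for c in range(c0,c1)] for r in range(r0,r1)])
P=cloud(220,262,275,318);g=im[275:318,220:262].astype(int);m=(g.min(2)>120)&(g.max(2)-g.min(2)<25)
Q=P[m];print('lid c',(Q.max(0)+Q.min(0))/2,np.ptp(Q,axis=0),np.median(Q[:,2]))
P=cloud(215,265,225,275).reshape(-1,3);F=P[(P[:,2]>.045)&(P[:,2]<.09)&(P[:,0]<.62)]
w=np.array([.5056,.0848]);r=np.hypot(*(F[:,:2]-w).T);i=r.argmin();print('fryer handle nearest',F[i],r[i],len(F));
print('hull',cv2.convexHull(F[:,:2].astype(np.float32)).reshape(-1,2)[::2])
s=env.observe();T=s['tool_rot']
E
```

```text
lid c [0.4815 0.0367 0.6565] [0.0935 0.2592 1.3238] 0.016205692877270805
fryer handle nearest [0.552  0.113  0.0675] 0.054336100129500235 517
hull [[0.6197 0.1483]
 [0.6149 0.1658]
 [0.5883 0.1586]
 [0.5446 0.138 ]
 [0.5497 0.119 ]
 [0.5571 0.1091]
 [0.5667 0.1088]
 [0.6155 0.1249]]
```

move_arm(plan="0 0 0 0 -0.028 0 0.042; 0 0 0 0 0 0.136 0.042; 0 0 0 0 0 0.136 0.042; -0.0241 -0.0406 0 0 0 0 0.042; -0.0241 -0.0406 0 0 0 0 0.042; -0.0241 -0.0406 0 0 0 0 0.042; -0.0241 -0.0406 0 0 0 0 0.042; -0.0241 -0.0406 0 0 0 0 0.042; -0.0241 -0.0406 0 0 0 0 0.042; -0.0241 -0.0406 0 0 0 0 0.042; -0.0241 -0.0406 0 0 0 0 0.042; 0 0 0 0 0 0 0.042", grip_force=20)

```text
time_s: 37.75
position: [0.505, 0.0882, 0.2282]
tool_rot: [[0.71, -0.704, -0.003], [-0.704, -0.71, 0.002], [-0.004, 0.001, -1.0]]
ft_force: [-0.8, -0.4, 0.2]
grip_width: 0.0418
gripper_force: 0.0
```

```bash
python3 - <<'E'
from wal import *
np.set_printoptions(precision=4,suppress=True)
s=env.observe();T=s['tool_rot'];print(s['time_s'],s['q'],T)
B,d=blobs('side',(200,330,160,290))
for c,a,bb in B: print(c,a,at_z('side',[bb[0]+(bb[2]-1)/2,bb[1]+(bb[3]-1)/2],.0135))
print(T.T@(np.array([.5056,.0848,.10])-s['position']))
E
```

```text
37.75 [ -3.3936  18.2725  80.3565   0.0987  81.5565 131.3522] [[ 0.7101 -0.7041 -0.0031]
 [-0.7041 -0.7101  0.0019]
 [-0.0036  0.0009 -1.    ]]
[269.2, 204.4] 131 [0.5045 0.0852 0.0135]
[277.2, 243.8] 52 [ 0.5123 -0.0229  0.0135]
[0.0032 0.0019 0.1281]
```

move_arm(plan="0.002 0.001 0.05 0 0.003 0 0.042; 0.0015 0.001 0.05 0 0 0 0.042; 0 0 0.05 0 0 0 0.042; 0 0 0.04 0 0 0 0.042; 0 0 0.02 0 0 0 0.042; 0 0 0.008 0 0 0 0.042; 0 0 0 0 0 0 0.042")

```text
time_s: 38.67
position: [0.5057, 0.0812, 0.0105]
tool_rot: [[0.707, -0.707, -0.001], [-0.707, -0.707, -0.001], [-0.0, 0.001, -1.0]]
ft_force: [-1.2, -1.7, -1.3]
grip_width: 0.0418
gripper_force: 0.0
```

```bash
python3 - <<'E'
from wal import *
np.set_printoptions(precision=4,suppress=True)
s=env.observe();print(s['time_s'],s['position'],s['ft_force'])
B,d=blobs('side',(200,330,160,290))
for c,a,bb in B: print(c,a,bb,at_z('side',[bb[0]+(bb[2]-1)/2,bb[1]+(bb[3]-1)/2],.0135))
E
```

```text
38.675 [0.5057 0.0812 0.0105] [-1.2044 -1.6854 -1.3098]
[270.0, 204.1] 109 [265, 198, 11, 13] [0.5067 0.0848 0.0135]
[277.3, 243.8] 53 [272, 241, 12, 6] [ 0.5123 -0.0229  0.0135]
```

move_arm(plan="-0.0015 -0.002 0.005 0 0 0 0.042; 0 0 0.0025 0 0 0 0.042; 0 0 0 0 0 0 0.036; 0 0 0 0 0 0 0.03; 0 0 0 0 0 0 0.025; 0 0 0 0 0 0 0.015; 0 0 0 0 0 0 0.01; 0 0 0 0 0 0 0.01", grip_force=20)

```text
time_s: 39.72
position: [0.5066, 0.0844, 0.0036]
tool_rot: [[0.707, -0.707, 0.001], [-0.707, -0.707, -0.0], [0.001, -0.001, -1.0]]
ft_force: [-0.8, -0.6, 6.1]
grip_width: 0.0252
gripper_force: 19.5
```

move_arm(plan="0 0 -0.01 0 0 0 0.01; 0 0 -0.04 0 0 0 0.01; 0 0 -0.05 0 0 0 0.01; 0 0 -0.05 0 0 0 0.01; 0 0 -0.03 0 0 0 0.01; 0.0305 0.0237 0 0 0 0 0.01; 0.0305 0.0237 0 0 0 0 0.01; 0.0305 0.0237 0 0 0 0 0.01; 0.0305 0.0237 0 0 0 0 0.01; 0 0 0 0 0 0 0.01; 0 0 0 0 0 0 0.01")

```text
time_s: 41.1
position: [0.5252, -0.0684, 0.1832]
tool_rot: [[0.707, -0.707, -0.0], [-0.707, -0.707, -0.0], [-0.0, 0.0, -1.0]]
ft_force: [0.3, 0.6, 0.3]
grip_width: 0.0252
gripper_force: 19.8
```

```bash
python3 - <<'E'
from wal import *
np.set_printoptions(precision=4,suppress=True)
s=env.observe();T=s['tool_rot'];print(s['time_s'],s['position'],s['grip_width'])
for n,b in [('side',(200,330,160,290))]:
    B,d=blobs(n,b);print(B)
r=pinpoint('side','jar_mouth')[:2];print([(x['conf'],at_z('side',x['pixel'],.122)) for x in r])
r=recognise('side','jar')[:1];print([x['extent'] for x in r])
print(T.T@(np.array([.526,-.069,.115])-s['position']))
E
```

```text
41.1 [ 0.5252 -0.0684  0.1832] 0.025234977225176647
[([282.0, 207.4], 117, [277, 201, 11, 15]), ([277.2, 243.8], 52, [272, 241, 12, 6])]
[(0.82, array([ 0.529 , -0.0647,  0.122 ])), (0.18, array([ 0.5341, -0.2561,  0.122 ]))]
[[284.5, 249.2, 52.7, 68.5]]
[ 0.0011 -0.0002  0.0682]
```

Walnut held, gripper centred on the jar's mouth. Lower and release.

move_arm(plan="0.001 0 0.03 0 0 0 0.01; 0 0 0.025 0 0 0 0.01; 0 0 0.013 0 0 0 0.01; 0 0 0 0 0 0 0.01; 0 0 0 0 0 0 0.034; 0 0 0 0 0 0 0.034; 0 0 0 0 0 0 0.034; 0 0 -0.02 0 0 0 0.034; 0 0 -0.06 0 0 0 0.034; 0 0 -0.06 0 0 0 0.034; -0.06 0 -0.01 0 0 0 0.034; -0.06 0 0 0 0 0 0.034")

```text
time_s: 42.75
position: [0.4404, 0.016, 0.266]
tool_rot: [[0.706, -0.708, 0.002], [-0.708, -0.706, -0.001], [0.002, -0.001, -1.0]]
ft_force: [-0.1, 0.6, -0.3]
grip_width: 0.0341
gripper_force: 0.0
```

move_arm(plan="-0.06 0 0 0 0 0 0.034; -0.06 0 0 0 0 0 0.034; -0.06 0 0 0 0 0 0.034; 0 0 0 0 0 0 0.034")

```text
time_s: 43.25
position: [0.3114, 0.1444, 0.2655]
tool_rot: [[0.711, -0.704, 0.001], [-0.704, -0.711, 0.0], [0.001, -0.001, -1.0]]
ft_force: [0.7, -0.4, 0.4]
grip_width: 0.0342
gripper_force: 0.0
```

```bash
python3 - <<'E'
from wal import *
np.set_printoptions(precision=3,suppress=True)
s=env.observe();print(s['time_s'],s['position'],s['qvel'])
for n,b in [('top',(220,470,180,325)),('side',(200,380,160,410))]:
    B,d=blobs(n,b,45)
    for c,a,bb in B: print(n,c,a,at_z(n,c,.025))
print('walnut',[(np.round(r['pixel']),round(r['conf'],2)) for r in pinpoint('top','walnut_1')])
for n in('top','side'):
  for k in ('lid','jug','jar','mug','tea_box','pepper_mill'): print(n,k,[(np.round(r['extent']),round(r['conf'],2)) for r in recognise(n,k)[:3]])
for k,z in [('jug_spout',.131),('jug_handle',.085),('lid_bar',.0415),('jar',0)]: print(k,[(at_z('side',r['pixel'],z),round(r['conf'],2)) for r in pinpoint('side',k)[:2]])
E
```

```text
43.25 [0.311 0.144 0.265] [-4.315  2.86  -2.835 -0.897 -0.974 -2.874]
top [444.6, 201.3] 738 [ 0.714 -0.391  0.025]
top [314.6, 262.4] 52 [ 0.556 -0.065  0.025]
top [324.9, 267.2] 50 [ 0.544 -0.091  0.025]
top [316.1, 273.4] 74 [ 0.529 -0.069  0.025]
top [327.0, 276.8] 51 [ 0.52  -0.096  0.025]
top [304.1, 279.4] 68 [ 0.513 -0.039  0.025]
side [277.3, 243.7] 54 [ 0.512 -0.031  0.025]
walnut [(array([317., 274.]), 0.67), (array([303., 283.]), 0.65), (array([325., 266.]), 0.62), (array([315., 265.]), 0.55), (array([328., 276.]), 0.53)]
top lid [(array([368., 269.,  46.,  45.]), 0.76), (array([240., 298.,  34.,  33.]), 0.76), (array([327., 277.,   7.,  12.]), 0.58)]
top jug [(array([441., 266.,  55.,  63.]), 0.89)]
top jar [(array([316., 275.,  45.,  44.]), 0.78)]
top mug [(array([389., 194.,  38.,  42.]), 0.76)]
top tea_box [(array([326., 178.,  32.,  34.]), 0.55), (array([440., 266.,  54.,  64.]), 0.52)]
top pepper_mill [(array([305., 280.,  15.,  11.]), 0.45), (array([439., 267.,  52.,  68.]), 0.38)]
side lid [(array([252., 193.,  31.,  33.]), 0.88), (array([301., 317.,  51.,  56.]), 0.62)]
side jug [(array([315., 381., 101.,  74.]), 0.66), (array([302., 318.,  56.,  55.]), 0.58)]
side jar [(array([285., 249.,  52.,  67.]), 0.59)]
side mug [(array([408., 315.,  61.,  58.]), 0.6)]
side tea_box [(array([403., 243.,  45.,  60.]), 0.95)]
side pepper_mill [(array([314., 383., 100.,  81.]), 0.25)]
jug_spout [(array([ 0.615, -0.399,  0.131]), 0.72)]
jug_handle [(array([ 0.479, -0.315,  0.085]), 0.79)]
lid_bar [(array([0.467, 0.118, 0.042]), 0.93), (array([ 0.539, -0.192,  0.041]), 0.76)]
jar [(array([ 0.532, -0.066,  0.   ]), 0.85)]
```

All five walnuts show in the jar; jug upright and empty, lid lying flat, the rest in place.

```bash
python3 -c "
from rig import env
print(env.close_job())"
```

```text
the job is handed in; nothing more can be done
None
```

The job is handed in at about 43 s: the lid lies right side up on the worktop, the empty jug stands upright near its old spot, and all five walnuts are in the jar, but only four went in by pouring, because one hopped out onto the worktop and I picked it up with the gripper and dropped it in after setting the jug down.

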